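# Load the battery charging rail

### The arm

A 6-joint arm with a two-finger parallel gripper is mounted at the origin on the work surface. World frame = base frame: x ahead of the robot, y to its left, z up, the work surface at z = 0. Lengths are in m, angles in rad, forces in N, time in s.
With the tool pointing down it reaches from about 0.25 to 0.725 m from the base axis. Payload 4 kg.
Tool frame: the origin (TCP) lies at the very end of the fingers, on their centre line; the grasp point (between the pads) lies 19 mm behind it; z points along the fingers, y is the line along which they close (so a half turn about z gives the same grasp; the last joint's range is limited). The gripper opens to 85 mm and grips with 20 to 120 N. Pads are 22 mm wide; open, the fingers measure 114 mm over their backs; the gripper's body (76 mm by 85 mm) begins 54 mm behind the grasp point. The pads swing forward as they close: fully open they stand 13 mm farther back than shut.
Start: joints at [-1.145, 0.241, 0.005, 1.335, 0, 1.571], TCP at [0.207, -0.455, 0.231] pointing down, gripper open.
Joint ranges: [-2.72, 2.72], [-1.05, 1.87], [-1.09, 1.28], [-1.99, 2.15], [-1.42, 1.44], [-3.14, 3.14]. Speed limits (rad/s): [2.79, 2.79, 3.14, 3.14, 3.14, 3.14].

### API

Orientations are given as a unit quaternion [x, y, z, w].
In Python, from workcell import monitor, viewer, job gives the robot as it stands.
- The arm moves only by the tool arm_command, never from a script. Its argument "increments" is a list of rows, each an object of numbers: "dx", "dy", "dz": the shift along the tool's x, y, z in cm; "wx", "wy", "wz": the turn, a rotation vector about the tool's x, y, z in rad; "grip": the finger opening in cm, from 0 to 8.54. In form: [{"dx": .., "dy": .., "dz": .., "wx": .., "wy": .., "wz": .., "grip": ..}, ...]. A call has 1 to 10 rows; each row is the pose to reach, as a shift and turn from the pose commanded when the call began, along the tool's axes at that moment; what a row does not reach only later rows make up. A row lasts 1/10 s, in which the tool goes at most 50 mm and 8.59 degrees, less where a joint would pass 70% of its speed; a pose out of reach is approached as far as the arm can. A call with a gripper value outside its range is refused whole. The fingers move at their own pace and stop on an object; the grip force is fixed at half the most. Time passes only in rows, so rows that repeat a pose let the fingers close. It gives the time, the measured TCP pose, the force, the opening and the grip force at its end, in the units of the state.
- monitor.get_obs(): the state, without advancing time (a new reading comes with each control period).
- viewer.camera(name): name is "side" or "top"; returns (picture, depth): 480x640x3 uint8, red, green, blue; 480x640 float32, m along the optical axis (not along the pixel's ray), 0 where there is no reading.
- viewer.get_calibration(name): a dict with "fovy" (degrees; the focal length in pixels is half the picture's height over the tangent of half this angle, whatever the lens; pixels are square), "cx", "cy" (the principal point, pixels), "view" (4x4, takes a point from world to camera coordinates). Camera axes: x right, y up, looking along -z (the intrinsics and any distortion apply to the point x, -y, -z); pixel columns grow to the right and rows downward; lengths in m; the calibration is good to about 2 mm. A picture is of the moment at which its call begins. get_calibration takes no time and is no camera call.
- job.job_done(): hands the job in; it is judged then, once.
The state is a dict: "clock": time; "joint_pos": joint angles; "joint_vel": joint speeds; "tau": joint torques, N m; "eef_pos": TCP position; "tool_rot": TCP orientation; "ft_force": force on the tool from outside, world axes, zero at the start; "ft_torque": the same for the moment, N m; "grip_width": finger opening in m; "grasp_force": force on a finger pad.
Only numpy, scipy, OpenCV 4.12 (cv2) and the standard library are available. Lean on these libraries where they do the work, as an engineer would, in place of code of your own. Each camera call takes 0.05 s, during which the arm holds its last target. There are 200 camera calls.

### The job

Put the cordless-drill batteries on charge: swing the wooden turnbutton away from the mouth of the charging rail, then slide every battery pack lying on the bench onto the rail, filling it from the end stop with no place left empty between, each pushed home until its detent clicks in and holds it. Then turn the turnbutton fully back across the mouth to lock them in, and only after that press the start button fully down and let it come up. Do not knock over the glue bottle or the screw jar.

Things in the scene. Friction and masses are not known exactly. Their poses are not given: they have to be found in the camera images.
- dock: charging board fixed to the bench: plywood deck 175 (x, -130 to +45) x 345 (y) x 15 thick; origin on the bench under the rail's centre line, z up. An aluminium T rail lies on the deck along y at x = 0, from its mouth at y = -70 (pointed nose to -85) to an end stop (60 wide, 50 tall, face at y = +155). Packs lie on the deck with their x along the rail and slide on towards +y
- landing (a point): point on the deck's top (15 above the bench) on the rail's centre line, on the bare deck before the mouth (dock y = -128): a pack set flat here, its x along the rail, clears the nose by 8 mm and can be slid straight on. Rail: web 16 wide, flange 30 wide, 9 to 15 above the deck; a pack has 2 mm play sideways and upwards
- place0 (a point): point on the board's deck, on the rail's centre line, where the origin of a seated pack lies. place0 is next to the end stop (dock y = +118)
- place1 (a point): point on the board's deck, on the rail's centre line, where the origin of a seated pack lies. Middle place (dock y = +44)
- place2 (a point): point on the board's deck, on the rail's centre line, where the origin of a seated pack lies. Nearest the mouth (dock y = -30)
- detent0 (a joint): detent0: sprung steel roller standing 4 mm out of the rail top at place0; 0 = up (no pack over it, or locked in a pack's notch), 0.0025 = held down by a pack that is not home. A pack rides over it with about 5 to 10 N of push, and is held by it within about 1 mm
- detent1 (a joint): detent1: sprung steel roller standing 4 mm out of the rail top at place1; 0 = up (no pack over it, or locked in a pack's notch), 0.0025 = held down by a pack that is not home. A pack rides over it with about 5 to 10 N of push, and is held by it within about 1 mm
- detent2 (a joint): detent2: sprung steel roller standing 4 mm out of the rail top at place2; 0 = up (no pack over it, or locked in a pack's notch), 0.0025 = held down by a pack that is not home. A pack rides over it with about 5 to 10 N of push, and is held by it within about 1 mm
- keeper (a joint): wooden turnbutton on a vertical pivot at dock x = -75, y = -79: 0 = open, arm along dock -y; 1.58 = closed (stop), arm along dock +x across the mouth, 4 mm behind a pack in place2. Grows counter-clockwise from above; stays where left (3 N at its knob). Bar 20 x 145 x 12, underside 32, top 44 above the bench; arm 95, tail 50. Starts about closed
- keeper_knob (a point): middle of the upright round knob (16 diameter, 28 tall, from 44 to 72 above the bench; this point 58 above the bench) on the turnbutton's tail, 40 mm from the pivot, away from the arm: the place to pinch or push it. At joint 0 it lies from the pivot along dock +y, at 1.57 along dock -x
- keeper_tip (a point): end of the turnbutton's arm, at half its thickness, 95 mm from the pivot
- start (a joint): travel of the start button: 0 = up, 0.006 = fully down, spring about 5 N fully down; moves straight down
- start_top (a point): centre of the top face of the round black start button (30 diameter), on a grey housing at dock x = -92, y = +85
- pack_a: black battery pack, block 70 long (its x) x 54 wide (y) x 60 tall, 0.3 to 0.55 kg; origin at the centre of its underside, z up. May be absent (None). Underneath along x an open-ended T channel: slot 22 wide between lips 7 thick, above them 34 wide, ceiling 16.5 above the underside with a 15 wide notch across its middle for the detent. Both ends alike: fits either way round
- pack_b: black battery pack, block 70 long (its x) x 54 wide (y) x 60 tall, 0.3 to 0.55 kg; origin at the centre of its underside, z up. May be absent (None). Channel as pack_a
- pack_c: black battery pack, block 70 long (its x) x 54 wide (y) x 60 tall, 0.3 to 0.55 kg; origin at the centre of its underside, z up. May be absent (None). Channel as pack_a
- glue: bystander: orange glue bottle, 54 diameter, 160 tall, origin at the centre of its foot; to be left standing
- screw_jar: bystander: glass jar with steel lid, 68 diameter, 80 tall, origin at the centre of its foot; to be left standing
There are look-alikes about, which are no part of the job. Leave any orange, purple or turquoise look-alike of the pack_c alone.

How it is judged:
On the way, in this order (a step that is already met when the one before it is completed fails the run):
1. the turnbutton is swung clear of the rail's mouth (value of joint keeper below 0.35 rad), for 0.2 s.
2. every pack sits in a place on the rail, held by its detent, the places next to the stop filled first (((distance between pack_a and place0 below 0.004 m and angle between the x axis of pack_a and the y axis of dock, either way round below 0.08 rad and value of joint detent0 below 0.001 m) or (distance between pack_a and place1 below 0.004 m and angle between the x axis of pack_a and the y axis of dock, either way round below 0.08 rad and value of joint detent1 below 0.001 m) or (distance between pack_a and place2 below 0.004 m and angle between the x axis of pack_a and the y axis of dock, either way round below 0.08 rad and value of joint detent2 below 0.001 m)) and ((distance between pack_b and place0 below 0.004 m and angle between the x axis of pack_b and the y axis of dock, either way round below 0.08 rad and value of joint detent0 below 0.001 m) or (distance between pack_b and place1 below 0.004 m and angle between the x axis of pack_b and the y axis of dock, either way round below 0.08 rad and value of joint detent1 below 0.001 m) or (distance between pack_b and place2 below 0.004 m and angle between the x axis of pack_b and the y axis of dock, either way round below 0.08 rad and value of joint detent2 below 0.001 m)) and ((distance between pack_c and place0 below 0.004 m and angle between the x axis of pack_c and the y axis of dock, either way round below 0.08 rad and value of joint detent0 below 0.001 m) or (distance between pack_c and place1 below 0.004 m and angle between the x axis of pack_c and the y axis of dock, either way round below 0.08 rad and value of joint detent1 below 0.001 m) or (distance between pack_c and place2 below 0.004 m and angle between the x axis of pack_c and the y axis of dock, either way round below 0.08 rad and value of joint detent2 below 0.001 m)) and ((distance between pack_a and place0 below 0.004 m and angle between the x axis of pack_a and the y axis of dock, either way round below 0.08 rad and value of joint detent0 below 0.001 m) or (distance between pack_b and place0 below 0.004 m and angle between the x axis of pack_b and the y axis of dock, either way round below 0.08 rad and value of joint detent0 below 0.001 m) or (distance between pack_c and place0 below 0.004 m and angle between the x axis of pack_c and the y axis of dock, either way round below 0.08 rad and value of joint detent0 below 0.001 m)) and ((distance between pack_a and place1 below 0.004 m and angle between the x axis of pack_a and the y axis of dock, either way round below 0.08 rad and value of joint detent1 below 0.001 m) or (distance between pack_b and place1 below 0.004 m and angle between the x axis of pack_b and the y axis of dock, either way round below 0.08 rad and value of joint detent1 below 0.001 m) or (distance between pack_c and place1 below 0.004 m and angle between the x axis of pack_c and the y axis of dock, either way round below 0.08 rad and value of joint detent1 below 0.001 m))), for 0.2 s.
3. the turnbutton is closed across the mouth behind the packs (all of step 2 and value of joint keeper above 1.4 rad), for 0.2 s.
4. the start button is pressed fully down (value of joint start above 0.005 m), for 0.05 s.
At the end, for the whole second after the job is handed in: every pack present lies within 4 mm of a place and within 0.08 rad of the rail's direction, with the detent of that place up (joint below 0.001), place0 and place1 both filled, packs at rest; turnbutton above 1.4 rad; start button back up (below 1 mm) (all of step 3 and value of joint start below 0.001 m and linear speed of each of pack_a, pack_b, pack_c below 0.02 m/s); the robot touches nothing.
It fails at once if the start button is pressed while the turnbutton is not across the mouth (value of joint start above 0.003 m and value of joint keeper below 1.2 rad).
It fails at once if the glue bottle is knocked over (angle between glue's own z axis and vertical above 0.7 rad).
It fails at once if the screw jar is knocked over (angle between screw_jar's own z axis and vertical above 0.7 rad).
Of pack_a, pack_b, pack_c only 2 to 3 are there at a start; the rules pass over those that are not, and their reading is None.
At some moment in a run one of pack_a, pack_b, pack_c may be knocked a few centimetres aside while the robot is not near it.
It also fails if it takes over 210 s, if anything falls off the work surface, if the arm or the gripper's body presses on something with over 40 N, if the wrist force passes 120 N, or if a joint passes its speed limit or range.

## Working session

There is one attempt and no reset: what is moved stays moved. The work goes in short steps, Python scripts to look and compute and a tool call to move; the robot and the scene stay as the last step left them, time stands still between calls to the robot, and variables do not carry over. Pictures are saved under pics/ and viewed, at most 14 in all, crops included, and the job is handed in when it is done.

Besides the shell and the picture viewer there is one more tool, called after "Call:" as name(argument=value, ...) on one line, values as JSON. arm_command: Moves the arm, as the interface text tells. Its arguments: {"type":"object","properties":{"increments":{"type":"array","items":{"type":"object","properties":{"dx":{"type":"number"},"dy":{"type":"number"},"dz":{"type":"number"},"wx":{"type":"number"},"wy":{"type":"number"},"wz":{"type":"number"},"grip":{"type":"number"}}}}},"required":["increments"]}

```bash
mkdir -p pics; ls
cat > h.py <<'E'
import numpy as np, cv2
from workcell import monitor, viewer, job
def cal(n):
    c=viewer.get_calibration(n); f=240/np.tan(np.radians(c["fovy"])/2); return c,f
def grab(n,save=None):
    p,d=viewer.camera(n)
    if save: cv2.imwrite("pics/"+save,cv2.cvtColor(p,cv2.COLOR_RGB2BGR)); np.save("pics/"+save+".npy",d)
    return p,d
def world(n,d):
    c,f=cal(n); v,u=np.mgrid[0:480,0:640]
    P=np.stack([(u-c["cx"])/f*d,-(v-c["cy"])/f*d,-d,np.ones_like(d)],-1)
    return (P@np.linalg.inv(np.array(c["view"])).T)[...,:3]
def proj(n,X):
    c,f=cal(n); q=np.array(c["view"])@np.append(X,1); return c["cx"]+f*q[0]/-q[2], c["cy"]-f*q[1]/-q[2]
E
python3 - <<'E'
from h import *
for n in ("top","side"):
    c=viewer.get_calibration(n); print(n,{k:(np.round(v,4).tolist()) if k!="x" else v for k,v in c.items() if not isinstance(v,str)})
    p,d=grab(n,n+"0.png"); print((d>0).mean(),d[d>0].min(),d.max())
print(monitor.get_obs())
E
```

```text
pics
top {'fovy': 45.7237, 'cx': 315.7904, 'cy': 228.035, 'view': [[-0.0105, -0.9999, 0.0014, 0.0126], [0.9865, -0.0101, 0.1632, -0.543], [-0.1631, 0.0031, 0.9866, -1.5244], [0.0, 0.0, 0.0, 1.0]]}
0.9961002604166667 0.7749125 2.5691195
side {'fovy': 48.4789, 'cx': 317.1782, 'cy': 237.6294, 'view': [[-0.8886, -0.4586, 0.0089, 0.4965], [0.3059, -0.5781, 0.7565, -0.2029], [-0.3418, 0.6749, 0.654, -1.0148], [0.0, 0.0, 0.0, 1.0]]}
0.9958919270833333 0.6407663 3.6828535
{'clock': 0.1, 'joint_pos': array([-1.14497633e+00,  2.41344525e-01,  3.84513478e-03,  1.33517722e+00,
       -2.55573399e-05,  1.57082072e+00]), 'joint_vel': array([ 0.00075867, -0.00157162,  0.00269579,  0.00158056, -0.00070297,
        0.00022705]), 'tau': array([ 2.10742355e-04, -3.73137903e+01,  2.53009933e+01,  1.08523355e-02,
        2.51683338e-05, -1.83642737e-05]), 'eef_pos': array([ 0.20629408, -0.45484033,  0.23049325]), 'tool_rot': array([ 9.77422299e-01,  2.11293078e-01, -2.11158127e-04, -9.16211181e-04]), 'ft_force': array([-0.1460135 ,  0.18524696,  0.1421776 ]), 'ft_torque': array([-0.00036209, -0.026479  ,  0.00824164]), 'grasp_force': 0.0, 'grip_width': 0.08549703404031435}
```

View pics/top0.png

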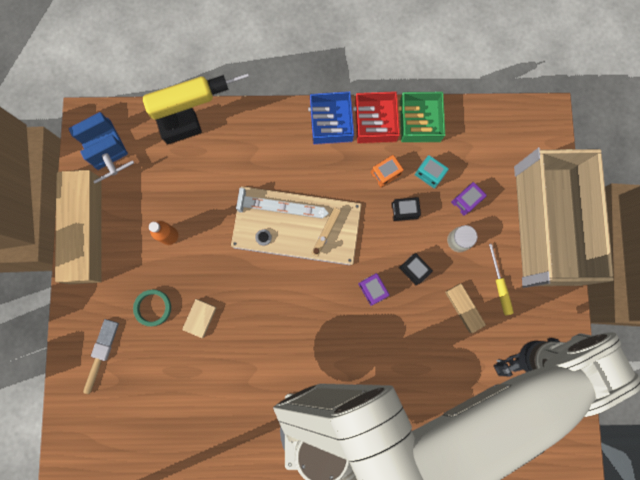

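View pics/side0.png

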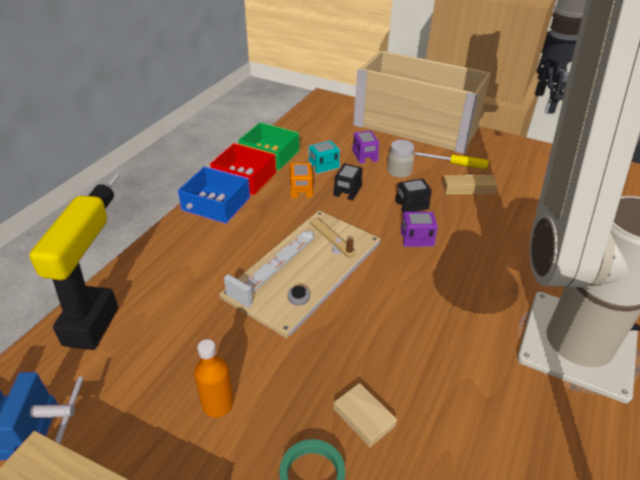

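The top view shows the dock at (297,225) with its mouth to the right, the knob at (317,250), black packs at (405,209) and (416,268), the jar at (463,238) and the glue at (163,232). The side view shows the same two black packs at (349,180) and (413,195). A third could be hidden by the arm. Next I measure.

```bash
cat >> h.py <<'E'
def rect(xy):
    (c,s,a)=cv2.minAreaRect(xy.astype(np.float32)); return np.round(c,4),np.round(s,4),round(a,2)
def load(n,i): 
    return cv2.cvtColor(cv2.imread(f"pics/{n}{i}.png"),cv2.COLOR_BGR2RGB),np.load(f"pics/{n}{i}.png.npy")
E
python3 - <<'E'
from h import *
clouds={}
for n in ("top","side"):
    p,d=load(n,0); W=world(n,d); clouds[n]=W
    z=W[...,2]; x=W[...,0];y=W[...,1]
    bench=(abs(z)<.01)&(x>.3)&(x<.8)&(abs(y)<.5); print(n,"bench z",np.median(z[bench]),z[bench].std())
    hsv=cv2.cvtColor(p,cv2.COLOR_RGB2HSV)
    ok=(d>0)&(x>.2)&(x<.9)&(y>-.75)&(y<.5)
    # dock
    m=ok&(z>.009)&(z<.021)
    nl,lab,st,ce=cv2.connectedComponentsWithStats(m.astype(np.uint8))
    for i in range(1,nl):
        if st[i,4]>1500: 
            k=lab==i; print(" deck",st[i,4],rect(np.c_[x[k],y[k]]),np.median(z[k]))
    m=ok&(z>.035)&(z<.09)
    nl,lab,st,ce=cv2.connectedComponentsWithStats(m.astype(np.uint8))
    for i in range(1,nl):
        if st[i,4]>60:
            k=lab==i; kt=k&(z>np.percentile(z[k],90)-.006); print(" obj",ce[i].round(),st[i,4],"rgb",np.median(p[k],0),rect(np.c_[x[kt],y[kt]]),"ztop",np.median(z[kt]).round(4))
E
```

```text
top bench z -0.0006972023606702793 0.0037509401442995874
 deck 5314 (array([0.5563, 0.0636]), array([0.345 , 0.1782]), 81.16) 0.014348702447175676
 obj [333. 129.] 279 rgb [ 47.  84. 159.] (array([ 0.8487, -0.0405]), array([0.1013, 0.1152]), 3.21) ztop 0.0598
 obj [378. 128.] 319 rgb [180.  50.  46.] (array([ 0.8486, -0.1697]), array([0.1006, 0.1148]), 0.97) ztop 0.0601
 obj [424. 127.] 355 rgb [ 59. 132.  78.] (array([ 0.848 , -0.2989]), array([0.1161, 0.099 ]), 89.77) ztop 0.0592
 obj [179. 126.] 770 rgb [32. 32. 33.] (array([0.8418, 0.3951]), array([0.0644, 0.1084]), 19.2) ztop 0.0617
 obj [387. 170.] 532 rgb [198.5 137.   77.5] (array([ 0.7048, -0.1937]), array([0.0549, 0.0696]), 30.98) ztop 0.0608
 obj [432. 170.] 530 rgb [ 75.  149.  150.5] (array([ 0.7017, -0.3184]), array([0.0687, 0.0549]), 53.1) ztop 0.0607
 obj [527. 224.] 970 rgb [171. 149. 118.] (array([ 0.5484, -0.5687]), array([0.0083, 0.3455]), 89.94) ztop 0.0835
 obj [579. 214.] 1237 rgb [91. 80. 64.] (array([ 0.5682, -0.7144]), array([0.3282, 0.0965]), 17.72) ztop 0.0835
 obj [470. 198.] 526 rgb [129.  87. 148.] (arr
[... 1998 characters left out ...]
0707, 0.057 ]), 43.0) ztop 0.0612
 obj [420. 223.] 747 rgb [127.  62. 142.] (array([ 0.3736, -0.1465]), array([0.0695, 0.0574]), 27.41) ztop 0.061
 obj [334. 238.] 569 rgb [177. 147.  98.] (array([0.4767, 0.0102]), array([0.0151, 0.0145]), 28.95) ztop 0.0676
 obj [238. 287.] 395 rgb [169. 169. 171.] (array([0.6239, 0.2153]), array([0.0149, 0.0628]), 79.88) ztop 0.0655
 obj [ 85. 315.] 1871 rgb [32. 30. 32.] (array([0.8304, 0.4158]), array([0.0508, 0.0277]), 68.38) ztop 0.0803
 obj [298. 290.] 129 rgb [36. 35. 35.] (array([0.5212, 0.1547]), array([0.026 , 0.0288]), 28.31) ztop 0.038
 obj [216. 393.] 655 rgb [192.  99.   0.] (array([0.5205, 0.4337]), array([0.0533, 0.0262]), 44.18) ztop 0.0844
```

```bash
cat >> h.py <<'E'
from scipy.spatial.transform import Rotation as R
def rows(*T):
    """targets (x,y,z,yaw_deg of tool x) -> rows (cm, rad) from the measured pose, tool axes"""
    o=monitor.get_obs(); Q=R.from_quat(o["tool_rot"]); print("t",o["clock"],"at",o["eef_pos"].round(4),"yaw",round(np.degrees(np.arctan2(*Q.as_matrix()[[1,0],0])),2),"F",o["ft_force"].round(1),"w",round(o["grip_width"],4))
    for x,y,z,a in T:
        d=Q.inv().apply(np.array([x,y,z])-o["eef_pos"])*100
        w=(Q.inv()*R.from_euler("z",a,degrees=True)*R.from_euler("x",180,degrees=True)).as_rotvec()
        print(dict(zip(("dx","dy","dz"),d.round(2).tolist())),w.round(3).tolist())
E
python3 - <<'E'
from h import *
yaw=np.radians(81.2-90); O=np.array([.5985,.057])
for n in ("top","side"):
    p,d=load(n,0); W=world(n,d)
    for it in range(3):
        c,s=np.cos(yaw),np.sin(yaw); L=(W[...,:2]-O)@np.array([[c,-s],[s,c]]); z=W[...,2]
        m=(z>.024)&(z<.036)&(abs(L[...,0])<.022)&(L[...,1]>-.05)&(L[...,1]<.145)
        # midline: per y-bin mid of extents
        ys=np.arange(-.05,.145,.012); mid=[(y,(np.percentile(L[m&(abs(L[...,1]-y)<.008)][:,0],[3,97])).mean()) for y in ys]
        mid=np.array(mid); a,b=np.polyfit(mid[:,0],mid[:,1],1)
        if n=="top": yaw-=a; O=O+b*np.array([np.cos(yaw),np.sin(yaw)])
    print(n,"slope",a.round(4),"off",b.round(4),"yaw",np.degrees(yaw).round(2),"O",O.round(4), m.sum(), np.median(z[m]).round(4))
    ms=(z>.058)&(z<.072)&(abs(L[...,0])<.04)&(L[...,1]>.13)&(L[...,1]<.19)
    print(" stop x,y ext",np.percentile(L[ms],[3,97],axis=0).round(4).tolist())
    m=(z>.009)&(z<.021)&(L[...,0]>-.15)&(L[...,0]<.06)&(abs(L[...,1])<.2); print(" deck ext",np.percentile(L[m],[.5,99.5],axis=0).round(4).tolist())
    m=(z>.022)&(z<.036)&(abs(L[...,0])<.02)&(L[...,1]<.1)&(L[...,1]>-.12); print(" nose y",np.percentile(L[m][:,1],[.5])) 
rows((.4765,.0093,.13,110),(.4765,.0093,.049,110))
E
```

```text
top slope 0.0 off -0.0 yaw -8.83 O [0.5992 0.0569] 662 0.0294
 stop x,y ext [[-0.0292, 0.1541], [0.0268, 0.1662]]
 deck ext [[-0.1316, -0.1709], [0.0442, 0.1699]]
 nose y [-0.09123825]
side slope -0.0203 off 0.0001 yaw -8.83 O [0.5992 0.0569] 932 0.0312
 stop x,y ext [[-0.0297, 0.1548], [0.0278, 0.1672]]
 deck ext [[-0.132, -0.1707], [0.0442, 0.1723]]
 nose y [-0.0946405]
t 0.1 at [ 0.2063 -0.4548  0.2305] yaw 24.4 F [-0.1  0.2  0.1] w 0.0855
{'dx': 43.78, 'dy': -31.09, 'dz': 10.11} [-0.002, -0.001, -1.494]
{'dx': 43.78, 'dy': -31.07, 'dz': 18.21} [-0.002, -0.001, -1.494]
```

Call:
arm_command(increments=[{"dx":4,"dy":-3,"dz":0,"wz":-0.15,"grip":4},{"dx":8,"dy":-6,"dz":0,"wz":-0.3,"grip":4},{"dx":12,"dy":-9,"dz":1,"wz":-0.45,"grip":4},{"dx":16,"dy":-12,"dz":2,"wz":-0.6,"grip":4},{"dx":20,"dy":-15,"dz":3,"wz":-0.75,"grip":4},{"dx":24,"dy":-18,"dz":4,"wz":-0.9,"grip":4},{"dx":28,"dy":-21,"dz":5,"wz":-1.05,"grip":4},{"dx":32,"dy":-24,"dz":6,"wz":-1.2,"grip":4},{"dx":36,"dy":-27,"dz":7,"wz":-1.35,"grip":4},{"dx":40,"dy":-29,"dz":8,"wz":-1.49,"grip":4}])

```text
validation failed for argument at $.in...
```

Run:
```python
from h import *
for i in range(1): pass
grab("side","side1.png"); grab("top","top1.png")
rows((.4765,.0093,.13,110),(.4765,.0093,.049,110))
```

```text
t 0.2 at [ 0.2064 -0.455   0.2307] yaw 24.4 F [ 0.2  0.5 -0.3] w 0.0853
{'dx': 43.78, 'dy': -31.11, 'dz': 10.12} [-0.001, -0.001, -1.494]
{'dx': 43.78, 'dy': -31.1, 'dz': 18.22} [-0.001, -0.001, -1.494]
```

View pics/top1.png

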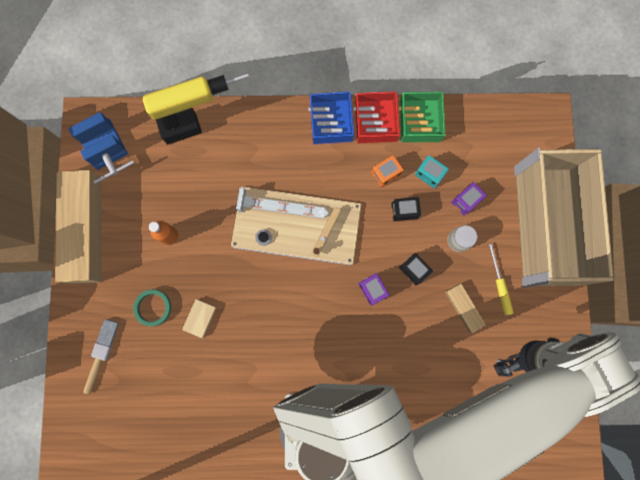

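The picture is unchanged because the move was refused and the arm is still at its start. I'll retry with every field given.

Call:
arm_command(increments=[{"dx":4.0,"dy":-3.0,"dz":0.0,"wx":0.0,"wy":0.0,"wz":-0.15,"grip":4.0},{"dx":8.0,"dy":-6.0,"dz":0.0,"wx":0.0,"wy":0.0,"wz":-0.3,"grip":4.0}])

```text
clock: 0.4
eef_pos: [0.2545, -0.3673, 0.2306]
tool_rot: [0.934, 0.356, 0.0, -0.0]
ft_force: [1.3, 0.7, -0.6]
grip_width: 0.0589
grasp_force: 0.0
```

Call:
arm_command(increments=[{"dx":4.6,"dy":-1.5,"dz":0.0,"wx":0.0,"wy":0.0,"wz":-0.15,"grip":4.0},{"dx":9.2,"dy":-3.0,"dz":0.0,"wx":0.0,"wy":0.0,"wz":-0.3,"grip":4.0},{"dx":13.8,"dy":-4.5,"dz":1.0,"wx":0.0,"wy":0.0,"wz":-0.45,"grip":4.0},{"dx":18.4,"dy":-6.0,"dz":2.0,"wx":0.0,"wy":0.0,"wz":-0.6,"grip":4.0},{"dx":23.0,"dy":-7.5,"dz":4.0,"wx":0.0,"wy":0.0,"wz":-0.75,"grip":4.0},{"dx":27.6,"dy":-9.0,"dz":6.0,"wx":0.0,"wy":0.0,"wz":-0.9,"grip":4.0},{"dx":32.2,"dy":-10.5,"dz":8.0,"wx":0.0,"wy":0.0,"wz":-1.05,"grip":4.0},{"dx":36.8,"dy":-12.0,"dz":10.0,"wx":0.0,"wy":0.0,"wz":-1.19,"grip":4.0},{"dx":41.6,"dy":-13.4,"dz":10.0,"wx":0.0,"wy":0.0,"wz":-1.19,"grip":4.0},{"dx":41.6,"dy":-13.4,"dz":10.0,"wx":0.0,"wy":0.0,"wz":-1.19,"grip":4.0}])

```text
clock: 1.4
eef_pos: [0.4786, 0.0128, 0.1303]
tool_rot: [0.573, 0.82, 0.001, -0.0]
ft_force: [-0.3, -0.5, 0.2]
grip_width: 0.0401
grasp_force: 0.0
```

Run:
```python
from h import *
p,d=grab("top","top2.png")
W=world("top",d);x,y,z=W[...,0],W[...,1],W[...,2]
dark=(p.max(-1)<75)&(z>.03)&(z<.075)&(x>.15)&(x<.9)&(y>-.8)&(y<.5)
nl,lab,st,ce=cv2.connectedComponentsWithStats(dark.astype(np.uint8))
for i in range(1,nl):
    if st[i,4]>60: k=lab==i; print(ce[i].round(),st[i,4],np.median(W[k],0).round(3))
rows((.4765,.0093,.049,110))
```

```text
[180. 126.] 746 [0.832 0.382 0.058]
[406. 209.] 340 [ 0.586 -0.238  0.058]
[263. 237.] 74 [0.521 0.153 0.036]
[415. 270.] 304 [ 0.422 -0.258  0.058]
t 1.45 at [0.4783 0.0119 0.1306] yaw 110.07 F [1.2 0.6 0.6] w 0.0404
{'dx': -0.19, 'dy': -0.26, 'dz': 8.16} [0.0, -0.001, 0.001]
```

View pics/top2.png

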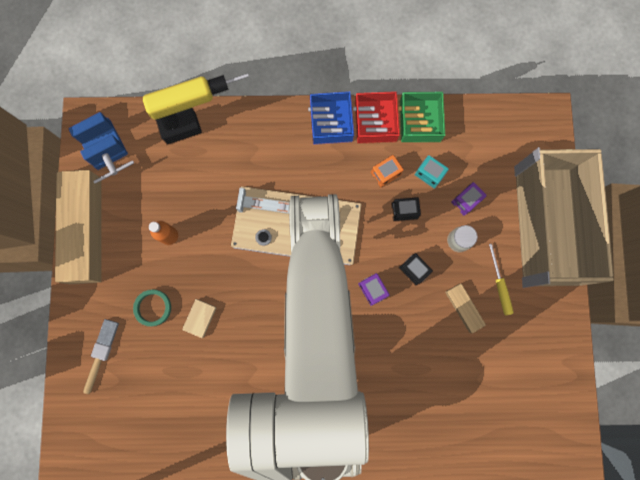

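With the arm over the dock, the area it hid before is empty. Only two black packs are present, at (406,209) and (415,270). I'll go down and pinch the knob.

Call:
arm_command(increments=[{"dx":-0.2,"dy":-0.25,"dz":4.0,"wx":0.0,"wy":0.0,"wz":0.0,"grip":4.0},{"dx":-0.2,"dy":-0.25,"dz":7.0,"wx":0.0,"wy":0.0,"wz":0.0,"grip":4.0},{"dx":-0.2,"dy":-0.25,"dz":8.1,"wx":0.0,"wy":0.0,"wz":0.0,"grip":4.0},{"dx":-0.2,"dy":-0.25,"dz":8.1,"wx":0.0,"wy":0.0,"wz":0.0,"grip":4.0},{"dx":-0.2,"dy":-0.25,"dz":8.1,"wx":0.0,"wy":0.0,"wz":0.0,"grip":1.0},{"dx":-0.2,"dy":-0.25,"dz":8.1,"wx":0.0,"wy":0.0,"wz":0.0,"grip":1.0},{"dx":-0.2,"dy":-0.25,"dz":8.1,"wx":0.0,"wy":0.0,"wz":0.0,"grip":1.0},{"dx":-0.2,"dy":-0.25,"dz":8.1,"wx":0.0,"wy":0.0,"wz":0.0,"grip":1.0}])

```text
clock: 2.25
eef_pos: [0.4774, 0.0055, 0.0522]
tool_rot: [0.575, 0.818, 0.001, 0.002]
ft_force: [2.5, -1.4, 6.0]
grip_width: 0.0141
grasp_force: 58.9
```

```bash
cat >> h.py <<'E'
O=np.array([.5983,.057]); YAW=-8.83
def dk(x,y): return (R.from_euler("z",YAW,degrees=True).apply([x,y,0])[:2]+O)
PV=dk(-.075,-.079)
E
python3 - <<'E'
from h import *
o=monitor.get_obs(); e=o["eef_pos"][:2]-PV; print(PV,np.hypot(*e),np.degrees(np.arctan2(e[1],e[0])))
r=.04
rows(*[(PV[0]+r*np.cos(np.radians(a)),PV[1]+r*np.sin(np.radians(a)),.0495,110) for a in (153,145,137,129,121,113,105,97,90,84,82)])
E
```

```text
[ 0.51206213 -0.00955096] 0.037730763731408115 156.56968356707335
t 2.25 at [0.4774 0.0055 0.0522] yaw 109.74 F [ 2.5 -1.4  6. ] w 0.0141
{'dx': 0.33, 'dy': 0.01, 'dz': 0.27} [0.004, 0.003, -0.004]
{'dx': 0.69, 'dy': 0.44, 'dz': 0.27} [0.004, 0.003, -0.004]
{'dx': 0.97, 'dy': 0.92, 'dz': 0.27} [0.004, 0.003, -0.004]
{'dx': 1.2, 'dy': 1.43, 'dz': 0.27} [0.004, 0.003, -0.004]
{'dx': 1.34, 'dy': 1.97, 'dz': 0.27} [0.004, 0.003, -0.004]
{'dx': 1.41, 'dy': 2.52, 'dz': 0.27} [0.004, 0.003, -0.004]
{'dx': 1.41, 'dy': 3.08, 'dz': 0.28} [0.004, 0.003, -0.004]
{'dx': 1.32, 'dy': 3.63, 'dz': 0.28} [0.004, 0.003, -0.004]
{'dx': 1.18, 'dy': 4.1, 'dz': 0.28} [0.004, 0.003, -0.004]
{'dx': 1.02, 'dy': 4.49, 'dz': 0.28} [0.004, 0.003, -0.004]
{'dx': 0.96, 'dy': 4.61, 'dz': 0.28} [0.004, 0.003, -0.004]
```

Call:
arm_command(increments=[{"dx":0.36,"dy":0.43,"dz":-0.2,"wx":0.0,"wy":0.0,"wz":0.0,"grip":1.0},{"dx":0.64,"dy":0.91,"dz":-0.2,"wx":0.0,"wy":0.0,"wz":0.0,"grip":1.0},{"dx":0.87,"dy":1.42,"dz":-0.2,"wx":0.0,"wy":0.0,"wz":0.0,"grip":1.0},{"dx":1.01,"dy":1.96,"dz":-0.2,"wx":0.0,"wy":0.0,"wz":0.0,"grip":1.0},{"dx":1.08,"dy":2.51,"dz":-0.2,"wx":0.0,"wy":0.0,"wz":0.0,"grip":1.0},{"dx":1.08,"dy":3.07,"dz":-0.2,"wx":0.0,"wy":0.0,"wz":0.0,"grip":1.0},{"dx":1.0,"dy":3.62,"dz":-0.2,"wx":0.0,"wy":0.0,"wz":0.0,"grip":1.0},{"dx":0.85,"dy":4.1,"dz":-0.2,"wx":0.0,"wy":0.0,"wz":0.0,"grip":1.0},{"dx":0.7,"dy":4.5,"dz":-0.2,"wx":0.0,"wy":0.0,"wz":0.0,"grip":1.0},{"dx":0.7,"dy":4.5,"dz":-0.2,"wx":0.0,"wy":0.0,"wz":0.0,"grip":1.0}])

```text
clock: 3.25
eef_pos: [0.507, 0.0351, 0.052]
tool_rot: [0.574, 0.819, 0.002, -0.011]
ft_force: [-16.1, 19.3, 16.2]
grip_width: 0.0139
grasp_force: 62.1
```

Call:
arm_command(increments=[{"dx":0.0,"dy":0.0,"dz":0.0,"wx":0.0,"wy":0.0,"wz":0.0,"grip":4.0},{"dx":0.0,"dy":0.0,"dz":0.0,"wx":0.0,"wy":0.0,"wz":0.0,"grip":4.0},{"dx":0.0,"dy":0.0,"dz":0.0,"wx":0.0,"wy":0.0,"wz":0.0,"grip":4.0},{"dx":0.0,"dy":0.0,"dz":-5.0,"wx":0.0,"wy":0.0,"wz":0.0,"grip":6.0},{"dx":0.0,"dy":0.0,"dz":-10.0,"wx":0.0,"wy":0.0,"wz":0.0,"grip":8.5},{"dx":0.0,"dy":0.0,"dz":-10.0,"wx":0.0,"wy":0.0,"wz":0.0,"grip":8.5},{"dx":0.0,"dy":0.0,"dz":-10.0,"wx":0.0,"wy":0.0,"wz":0.0,"grip":8.5}])

```text
clock: 3.95
eef_pos: [0.5165, 0.0274, 0.1539]
tool_rot: [0.576, 0.818, 0.001, 0.002]
ft_force: [-0.1, -0.1, -0.4]
grip_width: 0.0848
grasp_force: 0.0
```

```bash
cat >> h.py <<'E'
def keeper(n,d):
    W=world(n,d); q=(W[...,:2]-O)@R.from_euler("z",YAW,degrees=True).as_matrix()[:2,:2]; z=W[...,2]
    m=(z>.036)&(z<.054)&(np.hypot(q[...,0]+.075,q[...,1]+.079)<.11)&(q[...,0]<.04); 
    far=m&(np.hypot(q[...,0]+.075,q[...,1]+.079)>.055); f=np.median(q[far],0)+[.075,.079]; return m.sum(),np.arctan2(f[1],f[0])+np.pi/2
E
python3 - <<'E'
from h import *
p,d=grab("side","side3.png"); print("keeper",keeper("side",d))
rows((.5954,-.2436,.12,95.2),(.5954,-.2436,.02,95.2))
E
```

```text
keeper (np.int64(406), np.float64(0.2594152557803535))
t 4.0 at [0.5152 0.0274 0.1522] yaw 109.73 F [ 0.1 -0.5 -0.6] w 0.0851
{'dx': -28.22, 'dy': -1.6, 'dz': 3.23} [0.0, 0.0, 0.254]
{'dx': -28.21, 'dy': -1.6, 'dz': 13.23} [0.0, 0.0, 0.254]
```

Run:
```python
from h import *
p,d=load("side",3); W=world("side",d)
m=(np.hypot(W[...,0]-PV[0],W[...,1]-PV[1])<.06)&(W[...,2]>.062)&(W[...,2]<.078)
print(m.sum(), rect(W[m][:,:2])); k=np.array(rect(W[m][:,:2])[0]); e=k-PV; a=np.degrees(np.arctan2(e[1],e[0])); print(k,np.hypot(*e),a, "joint",np.radians(a-81.17))
m=(np.hypot(W[...,0]-PV[0],W[...,1]-PV[1])<.12)&(W[...,2]>.040)&(W[...,2]<.05); print(rect(W[m][:,:2]))
rows((k[0],k[1],.1,110),(k[0],k[1],.052,110),*[(PV[0]+.04*np.cos(np.radians(b)),PV[1]+.04*np.sin(np.radians(b)),.052,110) for b in (95,90,86,82)])
```

```text
60 (array([0.5092, 0.031 ]), array([0.0168, 0.0146]), 68.87)
[0.5092 0.031 ] 0.040651840284403315 94.03730548050572 joint 0.22457684649473586
(array([ 0.5144, -0.032 ]), array([0.0218, 0.1464]), 5.37)
t 4.0 at [0.5152 0.0274 0.1522] yaw 109.73 F [ 0.1 -0.5 -0.6] w 0.0851
{'dx': 0.54, 'dy': -0.44, 'dz': 5.22} [0.0, 0.0, -0.005]
{'dx': 0.54, 'dy': -0.44, 'dz': 10.02} [0.0, 0.0, -0.005]
{'dx': 0.5, 'dy': -0.52, 'dz': 10.02} [0.0, 0.0, -0.005]
{'dx': 0.39, 'dy': -0.19, 'dz': 10.02} [0.0, 0.0, -0.005]
{'dx': 0.29, 'dy': 0.07, 'dz': 10.02} [0.0, 0.0, -0.005]
{'dx': 0.17, 'dy': 0.32, 'dz': 10.02} [0.0, 0.0, -0.005]
```

Call:
arm_command(increments=[{"dx":0.5,"dy":-0.45,"dz":4.0,"wx":0.0,"wy":0.0,"wz":0.0,"grip":4.0},{"dx":0.5,"dy":-0.45,"dz":6.0,"wx":0.0,"wy":0.0,"wz":0.0,"grip":4.0},{"dx":0.5,"dy":-0.45,"dz":9.0,"wx":0.0,"wy":0.0,"wz":0.0,"grip":4.0},{"dx":0.5,"dy":-0.45,"dz":10.0,"wx":0.0,"wy":0.0,"wz":0.0,"grip":3.0},{"dx":0.5,"dy":-0.45,"dz":10.0,"wx":0.0,"wy":0.0,"wz":0.0,"grip":1.4},{"dx":0.5,"dy":-0.45,"dz":10.0,"wx":0.0,"wy":0.0,"wz":0.0,"grip":1.4},{"dx":0.4,"dy":-0.2,"dz":10.0,"wx":0.0,"wy":0.0,"wz":0.0,"grip":1.4},{"dx":0.3,"dy":0.1,"dz":10.0,"wx":0.0,"wy":0.0,"wz":0.0,"grip":1.4},{"dx":0.2,"dy":0.4,"dz":10.0,"wx":0.0,"wy":0.0,"wz":0.0,"grip":1.4},{"dx":0.2,"dy":0.4,"dz":10.0,"wx":0.0,"wy":0.0,"wz":0.0,"grip":1.4}])

```text
clock: 5.0
eef_pos: [0.5115, 0.0318, 0.0501]
tool_rot: [0.575, 0.818, -0.003, -0.006]
ft_force: [-10.1, 3.3, -13.3]
grip_width: 0.0147
grasp_force: 31.9
```

Call:
arm_command(increments=[{"dx":0.0,"dy":0.0,"dz":0.0,"wx":0.0,"wy":0.0,"wz":0.0,"grip":3.0},{"dx":0.0,"dy":0.0,"dz":0.0,"wx":0.0,"wy":0.0,"wz":0.0,"grip":4.0},{"dx":0.0,"dy":0.0,"dz":-5.0,"wx":0.0,"wy":0.0,"wz":0.0,"grip":5.0},{"dx":0.0,"dy":0.0,"dz":-9.0,"wx":0.0,"wy":0.0,"wz":0.0,"grip":8.5},{"dx":-4.5,"dy":0.0,"dz":-9.0,"wx":0.0,"wy":0.0,"wz":0.0,"grip":8.5},{"dx":-9.0,"dy":-0.3,"dz":-9.0,"wx":0.0,"wy":0.0,"wz":0.1,"grip":8.5},{"dx":-13.5,"dy":-0.7,"dz":-9.0,"wx":0.0,"wy":0.0,"wz":0.25,"grip":8.5},{"dx":-18.0,"dy":-1.1,"dz":-9.0,"wx":0.0,"wy":0.0,"wz":0.25,"grip":8.5},{"dx":-22.5,"dy":-1.6,"dz":-9.0,"wx":0.0,"wy":0.0,"wz":0.25,"grip":8.5},{"dx":-25.5,"dy":-1.6,"dz":-9.0,"wx":0.0,"wy":0.0,"wz":0.25,"grip":8.5}])

```text
clock: 6.0
eef_pos: [0.5914, -0.2188, 0.1453]
tool_rot: [0.674, 0.739, 0.001, 0.003]
ft_force: [1.1, 0.5, -0.1]
grip_width: 0.0851
grasp_force: 0.0
```

Call:
arm_command(increments=[{"dx":0.0,"dy":0.0,"dz":0.0,"wx":0.0,"wy":0.0,"wz":0.0,"grip":8.5},{"dx":0.0,"dy":0.0,"dz":0.0,"wx":0.0,"wy":0.0,"wz":0.0,"grip":8.5}])

```text
clock: 6.2
eef_pos: [0.5905, -0.2158, 0.1441]
tool_rot: [0.673, 0.739, 0.001, 0.002]
ft_force: [0.3, 0.7, -0.1]
grip_width: 0.0851
grasp_force: 0.0
```

Run:
```python
from h import *
p,d=grab("side","side4.png"); print("keeper",keeper("side",d)); 
W=world("side",d); m=(np.hypot(W[...,0]-PV[0],W[...,1]-PV[1])<.12)&(W[...,2]>.040)&(W[...,2]<.05); print(rect(W[m][:,:2]))
p,d=grab("top","top4.png"); print("keeper",keeper("top",d)); 
W=world("top",d); m=(np.hypot(W[...,0]-PV[0],W[...,1]-PV[1])<.12)&(W[...,2]>.040)&(W[...,2]<.05); print(rect(W[m][:,:2]))
rows((.5954,-.2436,.12,95.2),(.5954,-.2436,.02,95.2))
```

```text
keeper (np.int64(421), np.float64(0.16271970761451415))
(array([ 0.5128, -0.0322]), array([0.0217, 0.1481]), 1.0)
keeper (np.int64(368), np.float64(0.19959505185133297))
(array([ 0.5548, -0.0309]), array([0.1053, 0.1434]), 1.2)
t 6.3 at [ 0.5899 -0.2139  0.1436] yaw 95.48 F [-0.  -0.1 -0.5] w 0.0851
{'dx': -3.01, 'dy': 0.26, 'dz': 2.36} [0.002, 0.001, 0.005]
{'dx': -3.0, 'dy': 0.24, 'dz': 12.36} [0.002, 0.001, 0.005]
```

Call:
arm_command(increments=[{"dx":-3.0,"dy":0.25,"dz":2.0,"wx":0.0,"wy":0.0,"wz":0.0,"grip":8.5},{"dx":-3.0,"dy":0.25,"dz":4.0,"wx":0.0,"wy":0.0,"wz":0.0,"grip":8.5},{"dx":-3.0,"dy":0.25,"dz":4.0,"wx":0.0,"wy":0.0,"wz":0.0,"grip":8.5},{"dx":-3.0,"dy":0.25,"dz":4.0,"wx":0.0,"wy":0.0,"wz":0.0,"grip":8.5},{"dx":-3.0,"dy":0.25,"dz":4.0,"wx":0.0,"wy":0.0,"wz":0.0,"grip":8.5},{"dx":-3.0,"dy":0.25,"dz":4.0,"wx":0.0,"wy":0.0,"wz":0.0,"grip":8.5}])

```text
clock: 6.9
eef_pos: [0.5957, -0.2436, 0.104]
tool_rot: [0.672, 0.74, 0.0, 0.001]
ft_force: [-0.1, -0.4, -0.5]
grip_width: 0.0848
grasp_force: 0.0
```

```bash
cat >> h.py <<'E'
def packs(n,d,p):
    W=world(n,d); x,y,z=W[...,0],W[...,1],W[...,2]
    m=(z>.03)&(z<.09)&(x>.3)&(x<.8)&(y>-.4)&(y<.3)&(p.max(-1).astype(int)-p.min(-1)<40)
    nl,lab,st,ce=cv2.connectedComponentsWithStats(m.astype(np.uint8))
    for i in range(1,nl):
        if st[i,4]>150:
            k=lab==i; kt=k&(z>np.percentile(z[k],92)-.006); print(" ",n,ce[i].round(),st[i,4],rect(np.c_[x[kt],y[kt]]),"ztop",np.median(z[kt]).round(4))
E
python3 - <<'E'
from h import *
p,d=grab("side","side5.png"); packs("side",d,p)
rows((.5954,-.2436,.12,95.2),(.5954,-.2436,.02,95.2))
E
```

```text
side [401. 156.] 536 (array([ 0.5097, -0.3811]), array([0.0372, 0.059 ]), 88.97) ztop 0.0815
  side [348. 177.] 557 (array([ 0.5945, -0.2423]), array([0.0519, 0.0713]), 4.83) ztop 0.0616
  side [414. 191.] 657 (array([ 0.4281, -0.2614]), array([0.0654, 0.0533]), 45.79) ztop 0.0614
  side [420. 218.] 181 (array([ 0.3751, -0.149 ]), array([0.0465, 0.0351]), 25.54) ztop 0.062
  side [263. 271.] 1165 (array([0.623 , 0.2161]), array([0.0149, 0.0589]), 81.3) ztop 0.0654
  side [298. 292.] 157 (array([0.521 , 0.1551]), array([0.0262, 0.0265]), 27.03) ztop 0.0376
t 6.95 at [ 0.5955 -0.2437  0.1038] yaw 95.49 F [ 0.8 -0.3 -0. ] w 0.0851
{'dx': 0.01, 'dy': -0.01, 'dz': -1.62} [0.002, 0.001, 0.005]
{'dx': 0.02, 'dy': -0.03, 'dz': 8.38} [0.002, 0.001, 0.005]
```

View pics/side5.png

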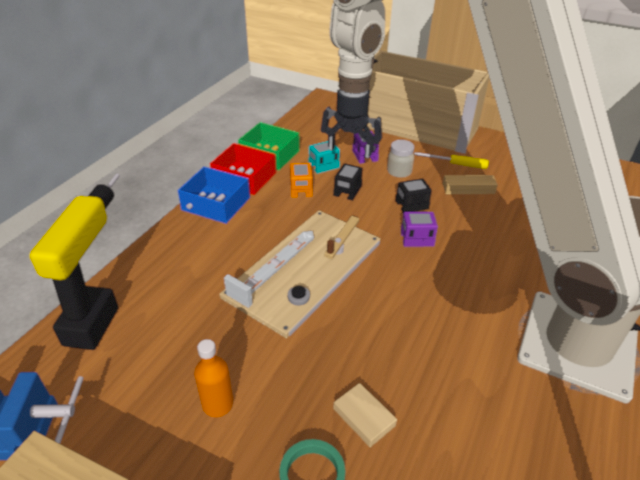

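The side view shows the gripper over the pack at (348,180), the turnbutton swung clear along the rail direction at (343,235), and the second black pack at (413,195).

Call:
arm_command(increments=[{"dx":0.0,"dy":0.0,"dz":3.0,"wx":0.0,"wy":0.0,"wz":0.0,"grip":8.5},{"dx":0.0,"dy":0.0,"dz":6.0,"wx":0.0,"wy":0.0,"wz":0.0,"grip":8.5},{"dx":0.0,"dy":0.0,"dz":8.2,"wx":0.0,"wy":0.0,"wz":0.0,"grip":8.5},{"dx":0.0,"dy":0.0,"dz":8.2,"wx":0.0,"wy":0.0,"wz":0.0,"grip":8.5},{"dx":0.0,"dy":0.0,"dz":8.2,"wx":0.0,"wy":0.0,"wz":0.0,"grip":5.0},{"dx":0.0,"dy":0.0,"dz":8.2,"wx":0.0,"wy":0.0,"wz":0.0,"grip":5.0},{"dx":0.0,"dy":0.0,"dz":8.2,"wx":0.0,"wy":0.0,"wz":0.0,"grip":5.0},{"dx":0.0,"dy":0.0,"dz":8.2,"wx":0.0,"wy":0.0,"wz":0.0,"grip":5.0},{"dx":0.0,"dy":0.0,"dz":8.2,"wx":0.0,"wy":0.0,"wz":0.0,"grip":5.0}])

```text
clock: 7.85
eef_pos: [0.5965, -0.2448, 0.0228]
tool_rot: [0.673, 0.74, 0.001, 0.002]
ft_force: [1.0, 0.5, 6.1]
grip_width: 0.0536
grasp_force: 64.6
```

Run:
```python
from h import *
L=dk(0,-.128); L0=dk(0,-.145); print(L); a=YAW+90
rows((.5954,-.2436,.10,95.2),(*L,.10,a),(*L,.05,a),(*L,.037,a))
```

```text
[ 0.57865158 -0.06948296]
t 7.85 at [ 0.5965 -0.2448  0.0228] yaw 95.44 F [1.  0.5 6.1] w 0.0536
{'dx': 0.11, 'dy': -0.06, 'dz': -7.72} [0.004, 0.002, 0.004]
{'dx': 17.6, 'dy': -0.08, 'dz': -7.76} [0.004, 0.002, 0.249]
{'dx': 17.61, 'dy': -0.1, 'dz': -2.76} [0.004, 0.002, 0.249]
{'dx': 17.62, 'dy': -0.1, 'dz': -1.46} [0.004, 0.002, 0.249]
```

Call:
arm_command(increments=[{"dx":0.0,"dy":0.0,"dz":-3.5,"wx":0.0,"wy":0.0,"wz":0.0,"grip":5.0},{"dx":0.0,"dy":0.0,"dz":-7.0,"wx":0.0,"wy":0.0,"wz":0.0,"grip":5.0},{"dx":4.0,"dy":0.0,"dz":-7.0,"wx":0.0,"wy":0.0,"wz":0.05,"grip":5.0},{"dx":8.0,"dy":0.0,"dz":-7.0,"wx":0.0,"wy":0.0,"wz":0.12,"grip":5.0},{"dx":12.0,"dy":0.0,"dz":-7.0,"wx":0.0,"wy":0.0,"wz":0.2,"grip":5.0},{"dx":15.5,"dy":-0.1,"dz":-7.0,"wx":0.0,"wy":0.0,"wz":0.25,"grip":5.0},{"dx":16.5,"dy":-0.1,"dz":-6.0,"wx":0.0,"wy":0.0,"wz":0.25,"grip":5.0},{"dx":17.0,"dy":-0.1,"dz":-4.5,"wx":0.0,"wy":0.0,"wz":0.25,"grip":5.0},{"dx":17.0,"dy":-0.1,"dz":-3.0,"wx":0.0,"wy":0.0,"wz":0.25,"grip":5.0},{"dx":17.0,"dy":-0.1,"dz":-3.0,"wx":0.0,"wy":0.0,"wz":0.25,"grip":5.0}])

```text
clock: 8.85
eef_pos: [0.575, -0.0746, 0.0474]
tool_rot: [0.76, 0.65, -0.002, -0.002]
ft_force: [-1.3, -0.2, -4.4]
grip_width: 0.0535
grasp_force: 64.5
```

Call:
arm_command(increments=[{"dx":0.0,"dy":0.0,"dz":0.0,"wx":0.0,"wy":0.0,"wz":0.0,"grip":5.0},{"dx":0.0,"dy":0.0,"dz":0.0,"wx":0.0,"wy":0.0,"wz":0.0,"grip":5.0},{"dx":0.0,"dy":0.0,"dz":0.0,"wx":0.0,"wy":0.0,"wz":0.0,"grip":5.0},{"dx":0.0,"dy":0.0,"dz":0.0,"wx":0.0,"wy":0.0,"wz":0.0,"grip":5.0}])

```text
clock: 9.25
eef_pos: [0.5782, -0.0752, 0.051]
tool_rot: [0.76, 0.65, 0.0, 0.001]
ft_force: [-0.2, 0.1, -3.9]
grip_width: 0.0531
grasp_force: 64.5
```

```bash
cat >> h.py <<'E'
def indock():
    o=monitor.get_obs(); q=R.from_euler("z",-YAW,degrees=True); e=q.apply(o["eef_pos"]-np.append(O,0)); X=R.from_quat(o["tool_rot"]).as_matrix(); 
    print("t",round(o["clock"],2),"dock mm",(e*1000).round(1),"yaw err deg",round(np.degrees(np.arctan2(X[1,0],X[0,0]))-YAW-90,2),"tilt z",X[:,2].round(3),"Fdock",q.apply(o["ft_force"]).round(1),"w",round(o["grip_width"],4),"gf",o["grasp_force"])
E
python3 - <<'E'
from h import *
indock()
p,d=grab("side","side6.png"); W=world("side",d)
W=R.from_euler("z",-YAW,degrees=True).apply((W-np.append(O,0)).reshape(-1,3)).reshape(W.shape)
m=(abs(W[...,0])<.05)&(W[...,1]<-.08)&(W[...,1]>-.19)&(W[...,2]>.05)&(W[...,2]<.095)&(p.max(-1)<110)
m&=abs(W[...,2]-np.percentile(W[m][:,2],95))<.02
print(m.sum(),np.percentile(W[m],[2,50,98],axis=0).round(4).tolist())
E
```

```text
t 9.25 dock mm [   0.4 -133.8   51. ] yaw err deg -0.07 tilt z [ 0.001 -0.    -1.   ] Fdock [-0.3  0.1 -3.9] w 0.0531 gf 64.51401114463806
355 [[-0.0397, -0.1591, 0.0734], [-0.0059, -0.1099, 0.0878], [0.0292, -0.0979, 0.093]]
```

View pics/side6.png

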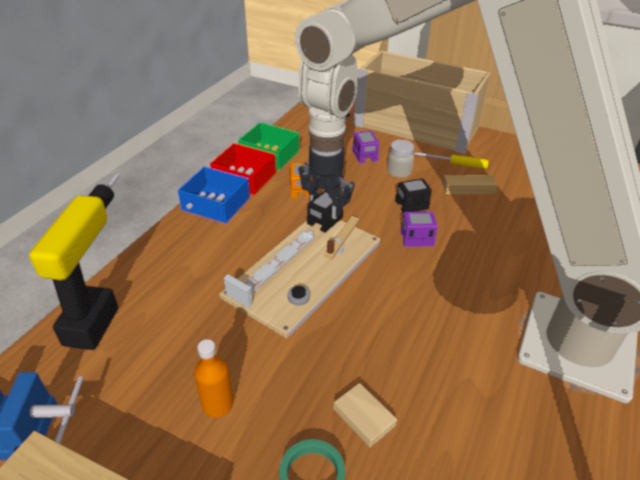

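The pack is held upright over the landing at (325,208), lined up with the rail. I'll lower it onto the deck.

Call:
arm_command(increments=[{"dx":0.0,"dy":0.0,"dz":0.6,"wx":0.0,"wy":0.0,"wz":0.0,"grip":5.0},{"dx":0.0,"dy":0.0,"dz":1.0,"wx":0.0,"wy":0.0,"wz":0.0,"grip":5.0},{"dx":0.0,"dy":0.0,"dz":1.25,"wx":0.0,"wy":0.0,"wz":0.0,"grip":5.0},{"dx":0.0,"dy":0.0,"dz":1.25,"wx":0.0,"wy":0.0,"wz":0.0,"grip":5.0},{"dx":0.0,"dy":0.0,"dz":1.25,"wx":0.0,"wy":0.0,"wz":0.0,"grip":5.0},{"dx":0.0,"dy":0.0,"dz":1.25,"wx":0.0,"wy":0.0,"wz":0.0,"grip":5.0}])

```text
clock: 9.9
eef_pos: [0.5772, -0.0748, 0.0379]
tool_rot: [0.76, 0.65, -0.0, -0.0]
ft_force: [-2.3, 0.4, 1.2]
grip_width: 0.0533
grasp_force: 64.9
```

```bash
python3 -c "
from h import *
indock()"
```

```text
t 9.9 dock mm [  -0.6 -133.5   37.9] yaw err deg -0.05 tilt z [-0.001  0.    -1.   ] Fdock [-2.3  0.   1.2] w 0.0533 gf 64.87833738327026
```

Call:
arm_command(increments=[{"dx":0.8,"dy":0.05,"dz":-0.05,"wx":0.0,"wy":0.0,"wz":0.0,"grip":5.0},{"dx":1.5,"dy":0.05,"dz":-0.05,"wx":0.0,"wy":0.0,"wz":0.0,"grip":5.0},{"dx":2.2,"dy":0.05,"dz":-0.05,"wx":0.0,"wy":0.0,"wz":0.0,"grip":5.0},{"dx":2.9,"dy":0.05,"dz":-0.05,"wx":0.0,"wy":0.0,"wz":0.0,"grip":5.0},{"dx":3.6,"dy":0.05,"dz":-0.05,"wx":0.0,"wy":0.0,"wz":0.0,"grip":5.0},{"dx":4.0,"dy":0.05,"dz":-0.05,"wx":0.0,"wy":0.0,"wz":0.0,"grip":5.0},{"dx":4.0,"dy":0.05,"dz":-0.05,"wx":0.0,"wy":0.0,"wz":0.0,"grip":5.0},{"dx":4.0,"dy":0.05,"dz":-0.05,"wx":0.0,"wy":0.0,"wz":0.0,"grip":5.0}])

```text
clock: 10.7
eef_pos: [0.5843, -0.0354, 0.0383]
tool_rot: [0.76, 0.65, -0.0, 0.0]
ft_force: [-0.6, -0.7, -3.0]
grip_width: 0.0536
grasp_force: 64.7
```

```bash
python3 -c "
from h import *
indock()"
```

```text
t 10.7 dock mm [  0.3 -93.5  38.3] yaw err deg -0.04 tilt z [ 0. -0. -1.] Fdock [-0.4 -0.8 -3. ] w 0.0536 gf 64.71481919288635
```

Call:
arm_command(increments=[{"dx":1.2,"dy":0.0,"dz":0.0,"wx":0.0,"wy":0.0,"wz":0.0,"grip":5.0},{"dx":2.4,"dy":0.0,"dz":0.0,"wx":0.0,"wy":0.0,"wz":0.0,"grip":5.0},{"dx":3.6,"dy":0.0,"dz":0.0,"wx":0.0,"wy":0.0,"wz":0.0,"grip":5.0},{"dx":4.8,"dy":0.0,"dz":0.0,"wx":0.0,"wy":0.0,"wz":0.0,"grip":5.0},{"dx":6.0,"dy":0.0,"dz":0.0,"wx":0.0,"wy":0.0,"wz":0.0,"grip":5.0},{"dx":7.2,"dy":0.0,"dz":0.0,"wx":0.0,"wy":0.0,"wz":0.0,"grip":5.0},{"dx":8.4,"dy":0.0,"dz":0.0,"wx":0.0,"wy":0.0,"wz":0.0,"grip":5.0},{"dx":9.6,"dy":0.0,"dz":0.0,"wx":0.0,"wy":0.0,"wz":0.0,"grip":5.0},{"dx":10.0,"dy":0.0,"dz":0.0,"wx":0.0,"wy":0.0,"wz":0.0,"grip":5.0},{"dx":10.0,"dy":0.0,"dz":0.0,"wx":0.0,"wy":0.0,"wz":0.0,"grip":5.0}])

```text
clock: 11.7
eef_pos: [0.6003, 0.0653, 0.0388]
tool_rot: [0.759, 0.651, 0.001, -0.001]
ft_force: [0.8, 2.4, 0.7]
grip_width: 0.0536
grasp_force: 65.2
```

```bash
python3 -c "
from h import *
indock()"
```

```text
t 11.7 dock mm [ 0.7  8.5 38.8] yaw err deg 0.04 tilt z [ 0.001  0.003 -1.   ] Fdock [0.4 2.5 0.7] w 0.0536 gf 65.1996374130249
```

Call:
arm_command(increments=[{"dx":1.2,"dy":0.0,"dz":0.0,"wx":0.0,"wy":0.0,"wz":0.0,"grip":5.0},{"dx":2.4,"dy":0.0,"dz":0.0,"wx":0.0,"wy":0.0,"wz":0.0,"grip":5.0},{"dx":3.6,"dy":0.0,"dz":0.0,"wx":0.0,"wy":0.0,"wz":0.0,"grip":5.0},{"dx":4.8,"dy":0.0,"dz":0.0,"wx":0.0,"wy":0.0,"wz":0.0,"grip":5.0},{"dx":6.0,"dy":0.0,"dz":0.0,"wx":0.0,"wy":0.0,"wz":0.0,"grip":5.0},{"dx":7.2,"dy":0.0,"dz":0.0,"wx":0.0,"wy":0.0,"wz":0.0,"grip":5.0},{"dx":8.4,"dy":0.0,"dz":0.0,"wx":0.0,"wy":0.0,"wz":0.0,"grip":5.0},{"dx":9.6,"dy":0.0,"dz":0.0,"wx":0.0,"wy":0.0,"wz":0.0,"grip":5.0},{"dx":10.6,"dy":0.0,"dz":0.0,"wx":0.0,"wy":0.0,"wz":0.0,"grip":5.0},{"dx":10.6,"dy":0.0,"dz":0.0,"wx":0.0,"wy":0.0,"wz":0.0,"grip":5.0}])

```text
clock: 12.7
eef_pos: [0.6163, 0.1713, 0.0381]
tool_rot: [0.759, 0.651, 0.001, -0.001]
ft_force: [0.3, 4.3, -1.5]
grip_width: 0.0536
grasp_force: 64.9
```

Call:
arm_command(increments=[{"dx":0.0,"dy":0.0,"dz":0.0,"wx":0.0,"wy":0.0,"wz":0.0,"grip":5.0},{"dx":0.0,"dy":0.0,"dz":0.0,"wx":0.0,"wy":0.0,"wz":0.0,"grip":5.0},{"dx":0.0,"dy":0.0,"dz":0.0,"wx":0.0,"wy":0.0,"wz":0.0,"grip":5.0}])

```text
clock: 13.0
eef_pos: [0.6162, 0.1683, 0.0385]
tool_rot: [0.76, 0.65, 0.0, -0.0]
ft_force: [-0.1, 3.5, -1.2]
grip_width: 0.0535
grasp_force: 64.9
```

```bash
cat >> h.py <<'E'
def packtop(n,d,p,y0,y1):
    W=world(n,d); W=R.from_euler("z",-YAW,degrees=True).apply((W-np.append(O,0)).reshape(-1,3)).reshape(W.shape)
    m=(abs(W[...,0])<.045)&(W[...,1]<y1)&(W[...,1]>y0)&(W[...,2]>.069)&(W[...,2]<.082)
    print(n,m.sum(),"x,y ext",np.percentile(W[m],[2,98],axis=0)[:,:2].round(4).tolist(), "z",np.median(W[m][:,2]))
    print(rect(W[m][:,:2]))
E
python3 - <<'E'
from h import *
indock(); p,d=grab("side","side7.png"); packtop("side",d,p,.06,.2)
E
```

```text
t 13.0 dock mm [  0.6 112.7  38.5] yaw err deg -0.06 tilt z [ 0.     0.001 -1.   ] Fdock [-0.6  3.4 -1.2] w 0.0535 gf 64.8585569858551
side 530 x,y ext [[-0.0365, 0.0981], [0.0308, 0.1481]] z 0.07677948996574196
(array([0.0002, 0.127 ]), array([0.0707, 0.0793]), 55.01)
```

Call:
arm_command(increments=[{"dx":0.25,"dy":0.0,"dz":0.0,"wx":0.0,"wy":0.0,"wz":0.0,"grip":5.0},{"dx":0.45,"dy":0.0,"dz":0.0,"wx":0.0,"wy":0.0,"wz":0.0,"grip":5.0},{"dx":0.45,"dy":0.0,"dz":0.0,"wx":0.0,"wy":0.0,"wz":0.0,"grip":5.0},{"dx":0.45,"dy":0.0,"dz":0.0,"wx":0.0,"wy":0.0,"wz":0.0,"grip":5.0}])

```text
clock: 13.45
eef_pos: [0.6165, 0.172, 0.0379]
tool_rot: [0.76, 0.65, -0.001, 0.0]
ft_force: [0.3, -0.6, -2.8]
grip_width: 0.0535
grasp_force: 65.0
```

```bash
python3 -c "
from h import *
indock()"
```

```text
t 13.45 dock mm [  0.4 116.4  37.9] yaw err deg -0.08 tilt z [-0.001 -0.001 -1.   ] Fdock [ 0.3 -0.6 -2.8] w 0.0535 gf 65.03203868865967
```

Call:
arm_command(increments=[{"dx":0.0,"dy":0.0,"dz":0.0,"wx":0.0,"wy":0.0,"wz":0.0,"grip":7.5},{"dx":0.0,"dy":0.0,"dz":0.0,"wx":0.0,"wy":0.0,"wz":0.0,"grip":7.5},{"dx":0.0,"dy":0.0,"dz":0.0,"wx":0.0,"wy":0.0,"wz":0.0,"grip":7.5},{"dx":0.0,"dy":0.0,"dz":-4.0,"wx":0.0,"wy":0.0,"wz":0.0,"grip":7.5},{"dx":0.0,"dy":0.0,"dz":-8.0,"wx":0.0,"wy":0.0,"wz":0.0,"grip":7.5},{"dx":0.0,"dy":0.0,"dz":-11.0,"wx":0.0,"wy":0.0,"wz":0.0,"grip":8.5},{"dx":-5.0,"dy":-1.0,"dz":-11.0,"wx":0.0,"wy":0.0,"wz":0.1,"grip":8.5},{"dx":-9.7,"dy":-2.5,"dz":-11.0,"wx":0.0,"wy":0.0,"wz":0.2,"grip":8.5},{"dx":-14.2,"dy":-3.8,"dz":-11.0,"wx":0.0,"wy":0.0,"wz":0.3,"grip":8.5},{"dx":-18.7,"dy":-5.0,"dz":-11.0,"wx":0.0,"wy":0.0,"wz":0.4,"grip":8.5}])

```text
clock: 14.45
eef_pos: [0.5376, -0.0059, 0.1488]
tool_rot: [0.875, 0.485, 0.0, 0.0]
ft_force: [0.2, -1.0, -0.5]
grip_width: 0.085
grasp_force: 0.0
```

Call:
arm_command(increments=[{"dx":-3.9,"dy":-3.0,"dz":0.0,"wx":0.0,"wy":0.0,"wz":0.1,"grip":8.5},{"dx":-3.9,"dy":-3.0,"dz":0.0,"wx":0.0,"wy":0.0,"wz":0.2,"grip":8.5}])

```text
clock: 14.65
eef_pos: [0.4833, -0.0241, 0.1461]
tool_rot: [0.92, 0.393, -0.005, -0.002]
ft_force: [-0.6, 0.7, 0.4]
grip_width: 0.085
grasp_force: 0.0
```

Run:
```python
from h import *
for n in ("side","top"):
    p,d=grab(n,n+"8.png"); packtop(n,d,p,.07,.2); packs(n,d,p)
rows((.4285,-.2640,.10,43.4),(.4285,-.2640,.022,43.4))
```

```text
side 722 x,y ext [[-0.0269, 0.0848], [0.0243, 0.1514]] z 0.0759074008003387
(array([0.0006, 0.1213]), array([0.0812, 0.0563]), 88.42)
  side [401. 156.] 530 (array([ 0.5097, -0.3807]), array([0.0578, 0.0385]), 0.06) ztop 0.0814
  side [414. 191.] 657 (array([ 0.4283, -0.2623]), array([0.0682, 0.0537]), 44.35) ztop 0.0615
  side [420. 218.] 180 (array([ 0.3751, -0.1488]), array([0.0467, 0.0345]), 26.68) ztop 0.0619
  side [259. 271.] 1972 (array([0.6147, 0.1723]), array([0.0716, 0.0524]), 79.43) ztop 0.076
  side [298. 291.] 151 (array([0.5196, 0.1575]), array([0.0261, 0.0283]), 29.08) ztop 0.0376
top 467 x,y ext [[-0.0263, 0.0828], [0.0257, 0.1514]] z 0.0746159824648629
(array([-0.0002,  0.1232]), array([0.0837, 0.0547]), 88.44)
  top [388. 168.] 174 (array([ 0.7076, -0.1949]), array([0.0315, 0.044 ]), 31.59) ztop 0.0609
  top [433. 168.] 186 (array([ 0.7044, -0.3203]), array([0.0444, 0.031 ]), 53.12) ztop 0.0618
  top [254. 202.] 740 (array([0.6156, 0.1716]), array([0.069 , 0.0544]), 79.42) ztop 0.0753
  top [459. 238.] 384 (array([ 0.5105, -0.3815]), array([0.0358, 0.0577]), 87.83) ztop 0.0803
  top [416. 269.] 562 (array([ 0.4279, -0.2642]), array([0.068 , 0.0528]), 43.57) ztop 0.0609
  top [374. 288.] 214 (array([ 0.3744, -0.1483]), array([0.0439, 0.033 ]), 25.83) ztop 0.0619
t 14.75 at [ 0.4913 -0.0226  0.1487] yaw 46.65 F [1.5 0.7 0.7] w 0.0851
{'dx': -21.86, 'dy': 12.0, 'dz': 4.86} [0.0, -0.0, 0.057]
{'dx': -21.86, 'dy': 12.0, 'dz': 12.66} [0.0, -0.0, 0.057]
```

View pics/side8.png

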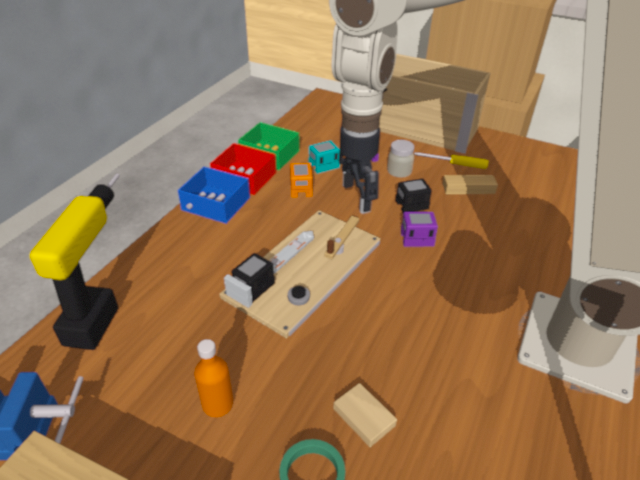

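The first pack sits against the end stop at (252,275), and the second pack is still untouched at (413,195). I'll give the first one a push from behind to check that its detent holds.

```bash
python3 -c "
from h import *
rows((*dk(0,.055),.12,YAW+90),(*dk(0,.055),.048,YAW+90))"
```

```text
t 14.75 at [ 0.4913 -0.0226  0.1487] yaw 46.65 F [1.5 0.7 0.7] w 0.0851
{'dx': 17.67, 'dy': -0.8, 'dz': 2.87} [0.0, -0.0, -0.603]
{'dx': 17.67, 'dy': -0.8, 'dz': 10.07} [0.0, -0.0, -0.603]
```

Call:
arm_command(increments=[{"dx":4.5,"dy":-0.2,"dz":0.0,"wx":0.0,"wy":0.0,"wz":-0.15,"grip":0.0},{"dx":9.0,"dy":-0.4,"dz":0.0,"wx":0.0,"wy":0.0,"wz":-0.3,"grip":0.0},{"dx":13.5,"dy":-0.6,"dz":0.0,"wx":0.0,"wy":0.0,"wz":-0.45,"grip":0.0},{"dx":17.7,"dy":-0.8,"dz":0.0,"wx":0.0,"wy":0.0,"wz":-0.6,"grip":0.0},{"dx":17.7,"dy":-0.8,"dz":2.0,"wx":0.0,"wy":0.0,"wz":-0.6,"grip":0.0},{"dx":17.7,"dy":-0.8,"dz":2.0,"wx":0.0,"wy":0.0,"wz":-0.6,"grip":0.0},{"dx":17.7,"dy":-0.8,"dz":2.0,"wx":0.0,"wy":0.0,"wz":-0.6,"grip":0.0},{"dx":17.7,"dy":-0.8,"dz":2.0,"wx":0.0,"wy":0.0,"wz":-0.6,"grip":0.0},{"dx":17.7,"dy":-0.8,"dz":2.0,"wx":0.0,"wy":0.0,"wz":-0.6,"grip":0.0}])

```text
clock: 15.65
eef_pos: [0.6084, 0.112, 0.1296]
tool_rot: [0.76, 0.65, 0.001, 0.0]
ft_force: [0.2, -0.6, 0.5]
grip_width: 0.0005
grasp_force: 0.0
```

```bash
python3 -c "
from h import *
indock(); rows((*dk(0,.055),.048,YAW+90))"
```

```text
t 15.65 dock mm [  1.5  55.9 129.6] yaw err deg -0.09 tilt z [ 0.002  0.    -1.   ] Fdock [ 0.3 -0.5  0.5] w 0.0005 gf 0.0
t 15.65 at [0.6084 0.112  0.1296] yaw 81.08 F [ 0.2 -0.6  0.5] w 0.0005
{'dx': -0.09, 'dy': -0.16, 'dz': 8.16} [0.002, -0.001, -0.002]
```

Call:
arm_command(increments=[{"dx":-0.1,"dy":-0.1,"dz":4.0,"wx":0.0,"wy":0.0,"wz":0.0,"grip":0.0},{"dx":-0.1,"dy":-0.1,"dz":7.5,"wx":0.0,"wy":0.0,"wz":0.0,"grip":0.0},{"dx":-0.1,"dy":-0.1,"dz":8.1,"wx":0.0,"wy":0.0,"wz":0.0,"grip":0.0},{"dx":0.5,"dy":-0.1,"dz":8.1,"wx":0.0,"wy":0.0,"wz":0.0,"grip":0.0},{"dx":1.0,"dy":-0.1,"dz":8.1,"wx":0.0,"wy":0.0,"wz":0.0,"grip":0.0},{"dx":1.4,"dy":-0.1,"dz":8.1,"wx":0.0,"wy":0.0,"wz":0.0,"grip":0.0},{"dx":1.6,"dy":-0.1,"dz":8.1,"wx":0.0,"wy":0.0,"wz":0.0,"grip":0.0},{"dx":1.7,"dy":-0.1,"dz":8.1,"wx":0.0,"wy":0.0,"wz":0.0,"grip":0.0},{"dx":1.7,"dy":-0.1,"dz":8.1,"wx":0.0,"wy":0.0,"wz":0.0,"grip":0.0},{"dx":1.7,"dy":-0.1,"dz":8.1,"wx":0.0,"wy":0.0,"wz":0.0,"grip":0.0}])

```text
clock: 16.65
eef_pos: [0.6109, 0.1286, 0.0488]
tool_rot: [0.76, 0.65, 0.001, 0.002]
ft_force: [1.6, -5.5, 4.2]
grip_width: 0.0001
grasp_force: 2.4
```

```bash
python3 -c "
from h import *
indock()"
```

```text
t 16.65 dock mm [ 1.5 72.7 48.8] yaw err deg -0.11 tilt z [ 0.003 -0.001 -1.   ] Fdock [ 2.4 -5.2  4.2] w 0.0001 gf 2.4004217237234116
```

Call:
arm_command(increments=[{"dx":-1.0,"dy":0.0,"dz":0.0,"wx":0.0,"wy":0.0,"wz":0.0,"grip":0.0},{"dx":-1.0,"dy":0.0,"dz":-5.0,"wx":0.0,"wy":0.0,"wz":0.0,"grip":0.0},{"dx":-5.0,"dy":-1.0,"dz":-8.0,"wx":0.0,"wy":0.0,"wz":0.1,"grip":8.5},{"dx":-9.7,"dy":-2.0,"dz":-9.0,"wx":0.0,"wy":0.0,"wz":0.2,"grip":8.5},{"dx":-14.4,"dy":-3.5,"dz":-9.0,"wx":0.0,"wy":0.0,"wz":0.3,"grip":8.5},{"dx":-19.0,"dy":-5.0,"dz":-9.0,"wx":0.0,"wy":0.0,"wz":0.4,"grip":8.5},{"dx":-23.6,"dy":-6.5,"dz":-9.0,"wx":0.0,"wy":0.0,"wz":0.5,"grip":8.5},{"dx":-28.2,"dy":-8.0,"dz":-9.0,"wx":0.0,"wy":0.0,"wz":0.6,"grip":8.5},{"dx":-32.8,"dy":-9.5,"dz":-8.0,"wx":0.0,"wy":0.0,"wz":0.65,"grip":8.5},{"dx":-37.4,"dy":-11.0,"dz":-7.0,"wx":0.0,"wy":0.0,"wz":0.65,"grip":8.5}])

```text
clock: 17.65
eef_pos: [0.4422, -0.2241, 0.1174]
tool_rot: [0.928, 0.374, 0.001, -0.0]
ft_force: [1.4, 0.3, -0.8]
grip_width: 0.0851
grasp_force: 0.0
```

Call:
arm_command(increments=[{"dx":-4.0,"dy":1.7,"dz":1.0,"wx":0.0,"wy":0.0,"wz":0.0,"grip":8.5},{"dx":-4.0,"dy":1.7,"dz":1.0,"wx":0.0,"wy":0.0,"wz":0.0,"grip":8.5},{"dx":-4.0,"dy":1.7,"dz":1.0,"wx":0.0,"wy":0.0,"wz":0.0,"grip":8.5},{"dx":-4.0,"dy":1.7,"dz":1.0,"wx":0.0,"wy":0.0,"wz":0.0,"grip":8.5},{"dx":-4.0,"dy":1.7,"dz":1.0,"wx":0.0,"wy":0.0,"wz":0.0,"grip":8.5}])

```text
clock: 18.15
eef_pos: [0.4269, -0.2618, 0.1076]
tool_rot: [0.927, 0.375, 0.0, 0.0]
ft_force: [-0.7, 0.3, 0.1]
grip_width: 0.0849
grasp_force: 0.0
```

Run:
```python
from h import *
p,d=grab("side","side9.png"); packs("side",d,p)
rows((.4281,-.2640,.10,43.5),(.4281,-.2640,.022,43.5))
```

```text
side [400. 157.] 482 (array([ 0.5156, -0.3814]), array([0.037 , 0.0467]), 20.04) ztop 0.0808
  side [414. 191.] 659 (array([ 0.4298, -0.2626]), array([0.067 , 0.0581]), 42.05) ztop 0.0614
  side [420. 218.] 180 (array([ 0.3745, -0.1482]), array([0.0464, 0.0358]), 28.04) ztop 0.062
  side [259. 271.] 1936 (array([0.6146, 0.1763]), array([0.0706, 0.0533]), 79.78) ztop 0.0762
  side [298. 292.] 153 (array([0.5205, 0.156 ]), array([0.0263, 0.0268]), 31.49) ztop 0.0375
t 18.2 at [ 0.427  -0.2618  0.1076] yaw 44.02 F [-0.   0.9 -0.1] w 0.0849
{'dx': -0.07, 'dy': 0.23, 'dz': 0.76} [0.0, -0.001, 0.009]
{'dx': -0.07, 'dy': 0.23, 'dz': 8.56} [0.0, -0.001, 0.009]
```

Call:
arm_command(increments=[{"dx":-0.1,"dy":0.2,"dz":3.0,"wx":0.0,"wy":0.0,"wz":0.01,"grip":8.5},{"dx":-0.1,"dy":0.2,"dz":6.0,"wx":0.0,"wy":0.0,"wz":0.01,"grip":8.5},{"dx":-0.1,"dy":0.2,"dz":8.5,"wx":0.0,"wy":0.0,"wz":0.01,"grip":8.5},{"dx":-0.1,"dy":0.2,"dz":8.5,"wx":0.0,"wy":0.0,"wz":0.01,"grip":8.5},{"dx":-0.1,"dy":0.2,"dz":8.5,"wx":0.0,"wy":0.0,"wz":0.01,"grip":5.0},{"dx":-0.1,"dy":0.2,"dz":8.5,"wx":0.0,"wy":0.0,"wz":0.01,"grip":5.0},{"dx":-0.1,"dy":0.2,"dz":8.5,"wx":0.0,"wy":0.0,"wz":0.01,"grip":5.0},{"dx":-0.1,"dy":0.2,"dz":8.5,"wx":0.0,"wy":0.0,"wz":0.01,"grip":5.0},{"dx":-0.1,"dy":0.2,"dz":8.5,"wx":0.0,"wy":0.0,"wz":0.01,"grip":5.0}])

```text
clock: 19.1
eef_pos: [0.4283, -0.2657, 0.0243]
tool_rot: [0.929, 0.369, 0.001, 0.001]
ft_force: [1.0, 0.6, 7.2]
grip_width: 0.0531
grasp_force: 65.0
```

Run:
```python
from h import *
for i in (8,9):
    p,d=load("side",i); packtop("side",d,p,.07,.2)
a,d=load("side",8); b,d=load("side",9)
g=lambda p: cv2.cvtColor(p[240:310,215:285],cv2.COLOR_RGB2GRAY).astype(np.float32)
print("shift px",cv2.phaseCorrelate(g(a),g(b),cv2.createHanningWindow((70,70),cv2.CV_32F)), "1cm along rail px",np.subtract(proj("side",(*dk(0,.128),.07)),proj("side",(*dk(0,.118),.07))))
grab("top","top9.png"); p,d=load("top",9); packtop("top",d,p,.07,.2)
rows((*dk(0,-.135),.10,YAW+90),(*dk(0,-.135),.05,YAW+90))
```

```text
side 722 x,y ext [[-0.0269, 0.0848], [0.0243, 0.1514]] z 0.0759074008003387
(array([0.0006, 0.1213]), array([0.0812, 0.0563]), 88.42)
side 727 x,y ext [[-0.0272, 0.087], [0.0244, 0.154]] z 0.07600612062822487
(array([-0.0004,  0.1254]), array([0.0817, 0.0563]), 88.25)
shift px ((-0.39261508996904837, 0.7073854292378456), 0.8970652616318361) 1cm along rail px [-3.35485116  2.82574748]
top 466 x,y ext [[-0.0264, 0.0854], [0.0252, 0.1528]] z 0.07442187182074489
(array([-0.0003,  0.1239]), array([0.0799, 0.0541]), 88.74)
t 19.15 at [ 0.4283 -0.2657  0.0243] yaw 43.32 F [0.4 1.3 6. ] w 0.0536
{'dx': 23.86, 'dy': -3.5, 'dz': -7.54} [0.004, -0.001, -0.661]
{'dx': 23.85, 'dy': -3.52, 'dz': -2.54} [0.004, -0.001, -0.661]
```

Call:
arm_command(increments=[{"dx":0.0,"dy":0.0,"dz":-4.0,"wx":0.0,"wy":0.0,"wz":0.0,"grip":5.0},{"dx":0.0,"dy":0.0,"dz":-8.0,"wx":0.0,"wy":0.0,"wz":0.0,"grip":5.0},{"dx":4.5,"dy":-0.7,"dz":-8.0,"wx":0.0,"wy":0.0,"wz":-0.12,"grip":5.0},{"dx":9.0,"dy":-1.4,"dz":-8.0,"wx":0.0,"wy":0.0,"wz":-0.24,"grip":5.0},{"dx":13.5,"dy":-2.1,"dz":-8.0,"wx":0.0,"wy":0.0,"wz":-0.36,"grip":5.0},{"dx":18.0,"dy":-2.7,"dz":-8.0,"wx":0.0,"wy":0.0,"wz":-0.5,"grip":5.0},{"dx":22.0,"dy":-3.3,"dz":-8.0,"wx":0.0,"wy":0.0,"wz":-0.6,"grip":5.0},{"dx":23.9,"dy":-3.5,"dz":-8.0,"wx":0.0,"wy":0.0,"wz":-0.66,"grip":5.0},{"dx":23.9,"dy":-3.5,"dz":-8.0,"wx":0.0,"wy":0.0,"wz":-0.66,"grip":5.0},{"dx":23.9,"dy":-3.5,"dz":-8.0,"wx":0.0,"wy":0.0,"wz":-0.66,"grip":5.0}])

```text
clock: 20.15
eef_pos: [0.5759, -0.0754, 0.1016]
tool_rot: [0.76, 0.65, -0.001, -0.001]
ft_force: [-0.4, -0.9, -5.3]
grip_width: 0.0531
grasp_force: 66.0
```

Call:
arm_command(increments=[{"dx":0.0,"dy":0.0,"dz":2.5,"wx":0.0,"wy":0.0,"wz":0.0,"grip":5.0},{"dx":0.0,"dy":0.0,"dz":4.5,"wx":0.0,"wy":0.0,"wz":0.0,"grip":5.0},{"dx":0.0,"dy":0.0,"dz":5.0,"wx":0.0,"wy":0.0,"wz":0.0,"grip":5.0},{"dx":0.0,"dy":0.0,"dz":5.0,"wx":0.0,"wy":0.0,"wz":0.0,"grip":5.0},{"dx":0.0,"dy":0.0,"dz":5.0,"wx":0.0,"wy":0.0,"wz":0.0,"grip":5.0},{"dx":0.0,"dy":0.0,"dz":5.0,"wx":0.0,"wy":0.0,"wz":0.0,"grip":5.0},{"dx":0.0,"dy":0.0,"dz":5.0,"wx":0.0,"wy":0.0,"wz":0.0,"grip":5.0}])

```text
clock: 20.85
eef_pos: [0.5775, -0.076, 0.0535]
tool_rot: [0.76, 0.65, 0.001, 0.001]
ft_force: [-0.4, 0.3, -4.3]
grip_width: 0.0533
grasp_force: 65.8
```

```bash
python3 -c "
from h import *
indock(); rows((*dk(0,-.135),.0395,YAW+90)); grab('side','side10.png')"
```

```text
t 20.85 dock mm [-1.000e-01 -1.346e+02  5.350e+01] yaw err deg -0.06 tilt z [ 0.002 -0.    -1.   ] Fdock [-0.4  0.2 -4.3] w 0.0533 gf 65.84828853607178
t 20.85 at [ 0.5775 -0.076   0.0535] yaw 81.11 F [-0.4  0.3 -4.3] w 0.0533
{'dx': -0.04, 'dy': 0.01, 'dz': 1.4} [0.002, -0.0, -0.001]
```

View pics/side10.png

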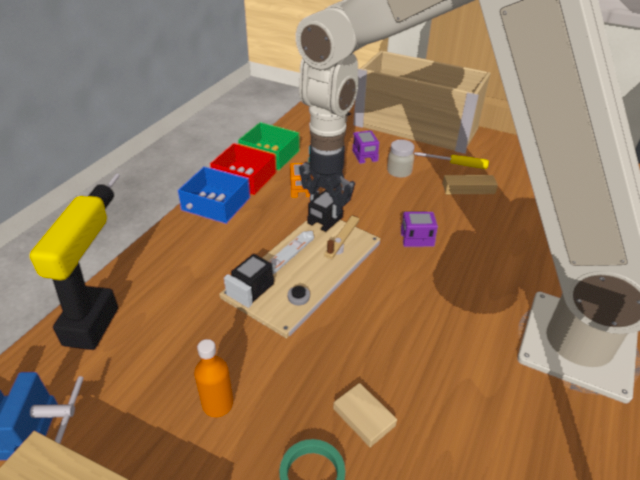

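The second pack hangs over the landing at (325,208), and the first is at the stop at (250,275). I'll lower the second and slide it on.

Call:
arm_command(increments=[{"dx":0.0,"dy":0.0,"dz":0.7,"wx":0.0,"wy":0.0,"wz":0.0,"grip":5.0},{"dx":0.0,"dy":0.0,"dz":1.2,"wx":0.0,"wy":0.0,"wz":0.0,"grip":5.0},{"dx":0.0,"dy":0.0,"dz":1.4,"wx":0.0,"wy":0.0,"wz":0.0,"grip":5.0},{"dx":0.0,"dy":0.0,"dz":1.4,"wx":0.0,"wy":0.0,"wz":0.0,"grip":5.0},{"dx":0.0,"dy":0.0,"dz":1.4,"wx":0.0,"wy":0.0,"wz":0.0,"grip":5.0},{"dx":0.0,"dy":0.0,"dz":1.4,"wx":0.0,"wy":0.0,"wz":0.0,"grip":5.0}])

```text
clock: 21.5
eef_pos: [0.5767, -0.0758, 0.0393]
tool_rot: [0.76, 0.65, 0.0, 0.0]
ft_force: [-2.7, 0.1, 5.3]
grip_width: 0.0534
grasp_force: 66.8
```

```bash
python3 -c "
from h import *
indock()"
```

```text
t 21.5 dock mm [  -1.  -134.5   39.3] yaw err deg -0.05 tilt z [ 0.001 -0.    -1.   ] Fdock [-2.7 -0.3  5.3] w 0.0534 gf 66.7783534526825
```

Call:
arm_command(increments=[{"dx":0.6,"dy":0.05,"dz":-0.12,"wx":0.0,"wy":0.0,"wz":0.0,"grip":5.0},{"dx":1.4,"dy":0.05,"dz":-0.12,"wx":0.0,"wy":0.0,"wz":0.0,"grip":5.0},{"dx":2.2,"dy":0.05,"dz":-0.12,"wx":0.0,"wy":0.0,"wz":0.0,"grip":5.0},{"dx":2.9,"dy":0.05,"dz":-0.12,"wx":0.0,"wy":0.0,"wz":0.0,"grip":5.0},{"dx":3.6,"dy":0.05,"dz":-0.12,"wx":0.0,"wy":0.0,"wz":0.0,"grip":5.0},{"dx":4.0,"dy":0.05,"dz":-0.12,"wx":0.0,"wy":0.0,"wz":0.0,"grip":5.0},{"dx":4.0,"dy":0.05,"dz":-0.12,"wx":0.0,"wy":0.0,"wz":0.0,"grip":5.0},{"dx":4.0,"dy":0.05,"dz":-0.12,"wx":0.0,"wy":0.0,"wz":0.0,"grip":5.0}])

```text
clock: 22.3
eef_pos: [0.5835, -0.0353, 0.0394]
tool_rot: [0.759, 0.651, 0.001, -0.001]
ft_force: [0.2, 1.7, -2.4]
grip_width: 0.0532
grasp_force: 66.1
```

```bash
python3 -c "
from h import *
indock()"
```

```text
t 22.3 dock mm [ -0.5 -93.5  39.4] yaw err deg 0.01 tilt z [ 0.     0.002 -1.   ] Fdock [-0.1  1.7 -2.4] w 0.0532 gf 66.11496448516846
```

Call:
arm_command(increments=[{"dx":1.3,"dy":0.0,"dz":0.0,"wx":0.0,"wy":0.0,"wz":0.0,"grip":5.0},{"dx":2.6,"dy":0.0,"dz":0.0,"wx":0.0,"wy":0.0,"wz":0.0,"grip":5.0},{"dx":3.9,"dy":0.0,"dz":0.0,"wx":0.0,"wy":0.0,"wz":0.0,"grip":5.0},{"dx":5.2,"dy":0.0,"dz":0.0,"wx":0.0,"wy":0.0,"wz":0.0,"grip":5.0},{"dx":6.5,"dy":0.0,"dz":0.0,"wx":0.0,"wy":0.0,"wz":0.0,"grip":5.0},{"dx":7.8,"dy":0.0,"dz":0.0,"wx":0.0,"wy":0.0,"wz":0.0,"grip":5.0},{"dx":9.1,"dy":0.0,"dz":0.0,"wx":0.0,"wy":0.0,"wz":0.0,"grip":5.0},{"dx":10.4,"dy":0.0,"dz":0.0,"wx":0.0,"wy":0.0,"wz":0.0,"grip":5.0},{"dx":11.7,"dy":0.0,"dz":0.0,"wx":0.0,"wy":0.0,"wz":0.0,"grip":5.0},{"dx":13.0,"dy":0.0,"dz":0.0,"wx":0.0,"wy":0.0,"wz":0.0,"grip":5.0}])

```text
clock: 23.3
eef_pos: [0.6036, 0.0934, 0.0395]
tool_rot: [0.76, 0.65, 0.0, -0.0]
ft_force: [-0.0, -1.2, -0.7]
grip_width: 0.0531
grasp_force: 66.4
```

Call:
arm_command(increments=[{"dx":0.2,"dy":0.0,"dz":0.0,"wx":0.0,"wy":0.0,"wz":0.0,"grip":5.0},{"dx":0.2,"dy":0.0,"dz":0.0,"wx":0.0,"wy":0.0,"wz":0.0,"grip":5.0},{"dx":0.2,"dy":0.0,"dz":0.0,"wx":0.0,"wy":0.0,"wz":0.0,"grip":5.0},{"dx":0.2,"dy":0.0,"dz":0.0,"wx":0.0,"wy":0.0,"wz":0.0,"grip":5.0}])

```text
clock: 23.7
eef_pos: [0.6038, 0.0947, 0.0396]
tool_rot: [0.76, 0.65, 0.0, -0.0]
ft_force: [0.2, 3.4, -0.9]
grip_width: 0.0533
grasp_force: 66.3
```

```bash
python3 -c "
from h import *
indock()"
```

```text
t 23.7 dock mm [-0.3 38.1 39.6] yaw err deg -0.03 tilt z [ 0.     0.001 -1.   ] Fdock [-0.3  3.4 -0.9] w 0.0533 gf 66.27640128135681
```

Call:
arm_command(increments=[{"dx":0.2,"dy":0.0,"dz":0.0,"wx":0.0,"wy":0.0,"wz":0.0,"grip":5.0},{"dx":0.2,"dy":0.0,"dz":0.0,"wx":0.0,"wy":0.0,"wz":0.0,"grip":5.0},{"dx":0.2,"dy":0.0,"dz":0.0,"wx":0.0,"wy":0.0,"wz":0.0,"grip":5.0}])

```text
clock: 24.0
eef_pos: [0.6039, 0.0948, 0.0395]
tool_rot: [0.76, 0.65, -0.001, 0.001]
ft_force: [0.2, -1.5, -0.5]
grip_width: 0.0533
grasp_force: 66.5
```

Call:
arm_command(increments=[{"dx":0.15,"dy":0.0,"dz":0.0,"wx":0.0,"wy":0.0,"wz":0.0,"grip":5.0},{"dx":0.15,"dy":0.0,"dz":0.0,"wx":0.0,"wy":0.0,"wz":0.0,"grip":5.0},{"dx":0.15,"dy":0.0,"dz":0.0,"wx":0.0,"wy":0.0,"wz":0.0,"grip":5.0}])

```text
clock: 24.3
eef_pos: [0.6043, 0.0974, 0.0394]
tool_rot: [0.76, 0.65, -0.0, 0.0]
ft_force: [0.6, -0.6, -1.4]
grip_width: 0.0536
grasp_force: 66.5
```

Call:
arm_command(increments=[{"dx":0.1,"dy":0.0,"dz":0.0,"wx":0.0,"wy":0.0,"wz":0.0,"grip":5.0},{"dx":0.1,"dy":0.0,"dz":0.0,"wx":0.0,"wy":0.0,"wz":0.0,"grip":5.0},{"dx":0.1,"dy":0.0,"dz":0.0,"wx":0.0,"wy":0.0,"wz":0.0,"grip":5.0}])

```text
clock: 24.6
eef_pos: [0.6045, 0.0987, 0.0394]
tool_rot: [0.76, 0.65, 0.0, -0.0]
ft_force: [0.5, 0.1, -1.2]
grip_width: 0.0533
grasp_force: 66.5
```

```bash
python3 -c "
from h import *
indock()"
```

```text
t 24.6 dock mm [-0.3 42.2 39.4] yaw err deg -0.04 tilt z [ 0.  0. -1.] Fdock [ 0.5  0.1 -1.2] w 0.0533 gf 66.4676034450531
```

Call:
arm_command(increments=[{"dx":0.1,"dy":0.0,"dz":0.0,"wx":0.0,"wy":0.0,"wz":0.0,"grip":5.0},{"dx":0.1,"dy":0.0,"dz":0.0,"wx":0.0,"wy":0.0,"wz":0.0,"grip":5.0},{"dx":0.1,"dy":0.0,"dz":0.0,"wx":0.0,"wy":0.0,"wz":0.0,"grip":5.0}])

```text
clock: 24.9
eef_pos: [0.6045, 0.0993, 0.0394]
tool_rot: [0.76, 0.65, -0.0, 0.0]
ft_force: [1.4, -1.5, -1.6]
grip_width: 0.0536
grasp_force: 66.3
```

Call:
arm_command(increments=[{"dx":0.1,"dy":0.0,"dz":0.0,"wx":0.0,"wy":0.0,"wz":0.0,"grip":5.0},{"dx":0.1,"dy":0.0,"dz":0.0,"wx":0.0,"wy":0.0,"wz":0.0,"grip":5.0},{"dx":0.1,"dy":0.0,"dz":0.0,"wx":0.0,"wy":0.0,"wz":0.0,"grip":5.0}])

```text
clock: 25.2
eef_pos: [0.6047, 0.1005, 0.0394]
tool_rot: [0.76, 0.65, -0.0, -0.0]
ft_force: [0.2, -0.7, -2.4]
grip_width: 0.0535
grasp_force: 66.3
```

```bash
python3 -c "
from h import *
indock()"
```

```text
t 25.2 dock mm [-0.4 44.  39.4] yaw err deg -0.05 tilt z [-0. -0. -1.] Fdock [ 0.3 -0.7 -2.4] w 0.0535 gf 66.3476550579071
```

Call:
arm_command(increments=[{"dx":0.1,"dy":0.0,"dz":0.0,"wx":0.0,"wy":0.0,"wz":0.0,"grip":5.0},{"dx":0.1,"dy":0.0,"dz":0.0,"wx":0.0,"wy":0.0,"wz":0.0,"grip":5.0},{"dx":0.1,"dy":0.0,"dz":0.0,"wx":0.0,"wy":0.0,"wz":0.0,"grip":5.0},{"dx":0.1,"dy":0.0,"dz":0.0,"wx":0.0,"wy":0.0,"wz":0.0,"grip":5.0}])

```text
clock: 25.6
eef_pos: [0.6049, 0.1015, 0.0395]
tool_rot: [0.76, 0.65, 0.0, -0.0]
ft_force: [0.3, -2.2, -2.1]
grip_width: 0.0534
grasp_force: 66.4
```

Call:
arm_command(increments=[{"dx":0.1,"dy":0.0,"dz":0.0,"wx":0.0,"wy":0.0,"wz":0.0,"grip":5.0},{"dx":0.1,"dy":0.0,"dz":0.0,"wx":0.0,"wy":0.0,"wz":0.0,"grip":5.0},{"dx":0.1,"dy":0.0,"dz":0.0,"wx":0.0,"wy":0.0,"wz":0.0,"grip":5.0},{"dx":0.1,"dy":0.0,"dz":0.0,"wx":0.0,"wy":0.0,"wz":0.0,"grip":5.0}])

```text
clock: 26.0
eef_pos: [0.6049, 0.102, 0.0395]
tool_rot: [0.76, 0.65, -0.0, 0.0]
ft_force: [-0.8, -5.0, -1.6]
grip_width: 0.053
grasp_force: 66.3
```

```bash
python3 -c "
from h import *
indock()"
```

```text
t 26.0 dock mm [-0.4 45.5 39.5] yaw err deg -0.07 tilt z [-0.    -0.001 -1.   ] Fdock [-0.1 -5.  -1.6] w 0.053 gf 66.32032513618469
```

Call:
arm_command(increments=[{"dx":-0.15,"dy":0.0,"dz":0.0,"wx":0.0,"wy":0.0,"wz":0.0,"grip":5.0},{"dx":-0.15,"dy":0.0,"dz":0.0,"wx":0.0,"wy":0.0,"wz":0.0,"grip":5.0},{"dx":-0.15,"dy":0.0,"dz":0.0,"wx":0.0,"wy":0.0,"wz":0.0,"grip":5.0}])

```text
clock: 26.3
eef_pos: [0.6048, 0.1016, 0.0394]
tool_rot: [0.76, 0.65, 0.0, -0.0]
ft_force: [0.4, 0.1, -3.3]
grip_width: 0.053
grasp_force: 66.3
```

Call:
arm_command(increments=[{"dx":-0.15,"dy":0.0,"dz":0.0,"wx":0.0,"wy":0.0,"wz":0.0,"grip":5.0},{"dx":-0.15,"dy":0.0,"dz":0.0,"wx":0.0,"wy":0.0,"wz":0.0,"grip":5.0},{"dx":-0.15,"dy":0.0,"dz":0.0,"wx":0.0,"wy":0.0,"wz":0.0,"grip":5.0}])

```text
clock: 26.6
eef_pos: [0.6046, 0.0999, 0.0394]
tool_rot: [0.76, 0.65, 0.0, -0.0]
ft_force: [0.9, 0.6, -5.2]
grip_width: 0.0534
grasp_force: 66.1
```

Call:
arm_command(increments=[{"dx":-0.15,"dy":0.0,"dz":0.0,"wx":0.0,"wy":0.0,"wz":0.0,"grip":5.0},{"dx":-0.15,"dy":0.0,"dz":0.0,"wx":0.0,"wy":0.0,"wz":0.0,"grip":5.0},{"dx":-0.15,"dy":0.0,"dz":0.0,"wx":0.0,"wy":0.0,"wz":0.0,"grip":5.0}])

```text
clock: 26.9
eef_pos: [0.6044, 0.0985, 0.0396]
tool_rot: [0.76, 0.65, 0.0, -0.0]
ft_force: [1.5, 2.1, -4.1]
grip_width: 0.0533
grasp_force: 66.0
```

```bash
python3 -c "
from h import *
indock()"
```

```text
t 26.9 dock mm [-0.4 42.  39.6] yaw err deg -0.03 tilt z [ 0.     0.001 -1.   ] Fdock [ 1.1  2.3 -4.1] w 0.0533 gf 66.04620695114136
```

Call:
arm_command(increments=[{"dx":0.15,"dy":0.0,"dz":0.0,"wx":0.0,"wy":0.0,"wz":0.0,"grip":5.0},{"dx":0.15,"dy":0.0,"dz":0.0,"wx":0.0,"wy":0.0,"wz":0.0,"grip":5.0},{"dx":0.15,"dy":0.0,"dz":0.0,"wx":0.0,"wy":0.0,"wz":0.0,"grip":5.0},{"dx":0.15,"dy":0.0,"dz":0.0,"wx":0.0,"wy":0.0,"wz":0.0,"grip":7.5},{"dx":0.15,"dy":0.0,"dz":0.0,"wx":0.0,"wy":0.0,"wz":0.0,"grip":7.5},{"dx":0.15,"dy":0.0,"dz":0.0,"wx":0.0,"wy":0.0,"wz":0.0,"grip":7.5},{"dx":0.15,"dy":0.0,"dz":-4.0,"wx":0.0,"wy":0.0,"wz":0.0,"grip":7.5},{"dx":0.15,"dy":0.0,"dz":-7.0,"wx":0.0,"wy":0.0,"wz":0.0,"grip":7.5},{"dx":4.0,"dy":0.0,"dz":-7.0,"wx":0.0,"wy":0.0,"wz":0.0,"grip":7.5},{"dx":7.5,"dy":0.0,"dz":-7.0,"wx":0.0,"wy":0.0,"wz":0.0,"grip":7.5}])

```text
clock: 27.9
eef_pos: [0.6175, 0.1725, 0.1121]
tool_rot: [0.761, 0.649, 0.002, 0.001]
ft_force: [0.1, -0.0, -0.1]
grip_width: 0.0749
grasp_force: 0.0
```

Call:
arm_command(increments=[{"dx":0.0,"dy":0.0,"dz":0.0,"wx":0.0,"wy":0.0,"wz":0.0,"grip":7.5},{"dx":0.0,"dy":0.0,"dz":0.0,"wx":0.0,"wy":0.0,"wz":0.0,"grip":7.5},{"dx":0.0,"dy":0.0,"dz":0.0,"wx":0.0,"wy":0.0,"wz":0.0,"grip":7.5},{"dx":0.0,"dy":0.0,"dz":0.0,"wx":0.0,"wy":0.0,"wz":0.0,"grip":7.5}])

```text
clock: 28.3
eef_pos: [0.6157, 0.1711, 0.1094]
tool_rot: [0.76, 0.65, -0.0, -0.0]
ft_force: [-0.2, -0.7, -0.4]
grip_width: 0.0752
grasp_force: 0.0
```

Run:
```python
from h import *
indock()
p,d=grab("side","side11.png"); packtop("side",d,p,.081,.2);packtop("side",d,p,-.02,.082)
```

```text
t 28.3 dock mm [ -0.3 115.4 109.4] yaw err deg -0.13 tilt z [-0.001 -0.    -1.   ] Fdock [-0.1 -0.7 -0.4] w 0.0752 gf 0.0
side 724 x,y ext [[-0.0275, 0.0875], [0.0244, 0.1542]] z 0.07596861730633231
(array([-0.0004,  0.1257]), array([0.0813, 0.0575]), 87.61)
side 363 x,y ext [[-0.0281, 0.0106], [0.0234, 0.0773]] z 0.0758131923521509
(array([-0.0017,  0.0432]), array([0.0711, 0.056 ]), 87.12)
```

View pics/side11.png

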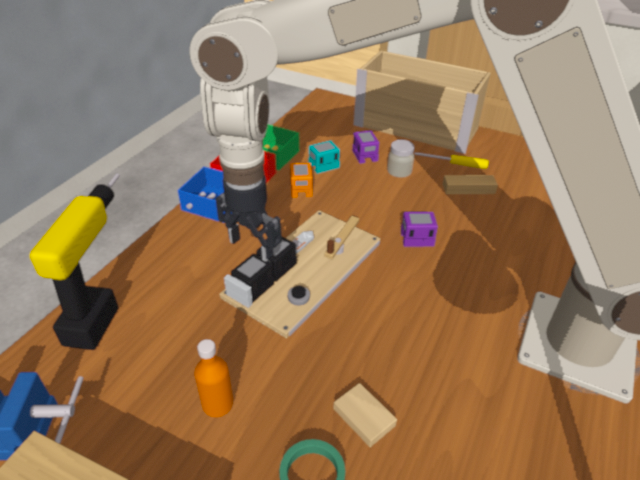

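Both packs are on the rail at (245,275) and (278,255), with the gripper above the first. The spacing measures 77 mm, not 74, so my push moved the first pack about 2 mm off its detent towards the stop. I'll regrip it and feel for the detent.

Call:
arm_command(increments=[{"dx":0.3,"dy":0.0,"dz":3.0,"wx":0.0,"wy":0.0,"wz":0.0,"grip":7.5},{"dx":0.3,"dy":0.0,"dz":6.0,"wx":0.0,"wy":0.0,"wz":0.0,"grip":7.5},{"dx":0.3,"dy":0.0,"dz":7.1,"wx":0.0,"wy":0.0,"wz":0.0,"grip":7.5},{"dx":0.3,"dy":0.0,"dz":7.1,"wx":0.0,"wy":0.0,"wz":0.0,"grip":7.5},{"dx":0.3,"dy":0.0,"dz":7.1,"wx":0.0,"wy":0.0,"wz":0.0,"grip":5.0},{"dx":0.3,"dy":0.0,"dz":7.1,"wx":0.0,"wy":0.0,"wz":0.0,"grip":5.0},{"dx":0.3,"dy":0.0,"dz":7.1,"wx":0.0,"wy":0.0,"wz":0.0,"grip":5.0},{"dx":0.3,"dy":0.0,"dz":7.1,"wx":0.0,"wy":0.0,"wz":0.0,"grip":5.0}])

```text
clock: 29.15
eef_pos: [0.6178, 0.1753, 0.0405]
tool_rot: [0.76, 0.65, 0.002, 0.001]
ft_force: [-0.2, 0.0, 5.6]
grip_width: 0.0532
grasp_force: 65.3
```

```bash
python3 -c "
from h import *
indock()"
```

```text
t 29.15 dock mm [  1.1 119.9  40.5] yaw err deg -0.06 tilt z [ 0.004  0.001 -1.   ] Fdock [-0.2 -0.   5.6] w 0.0532 gf 65.33681273460388
```

Call:
arm_command(increments=[{"dx":-0.1,"dy":0.0,"dz":0.0,"wx":0.0,"wy":0.0,"wz":0.0,"grip":5.0},{"dx":-0.1,"dy":0.0,"dz":0.0,"wx":0.0,"wy":0.0,"wz":0.0,"grip":5.0},{"dx":-0.1,"dy":0.0,"dz":0.0,"wx":0.0,"wy":0.0,"wz":0.0,"grip":5.0}])

```text
clock: 29.45
eef_pos: [0.6178, 0.1753, 0.0405]
tool_rot: [0.76, 0.65, 0.002, 0.0]
ft_force: [0.2, 2.3, 5.9]
grip_width: 0.0532
grasp_force: 65.6
```

Call:
arm_command(increments=[{"dx":-0.1,"dy":0.0,"dz":0.0,"wx":0.0,"wy":0.0,"wz":0.0,"grip":5.0},{"dx":-0.1,"dy":0.0,"dz":0.0,"wx":0.0,"wy":0.0,"wz":0.0,"grip":5.0},{"dx":-0.1,"dy":0.0,"dz":0.0,"wx":0.0,"wy":0.0,"wz":0.0,"grip":5.0}])

```text
clock: 29.75
eef_pos: [0.6177, 0.1752, 0.0405]
tool_rot: [0.759, 0.651, 0.003, -0.0]
ft_force: [0.3, 3.7, 6.1]
grip_width: 0.0533
grasp_force: 65.6
```

Call:
arm_command(increments=[{"dx":-0.1,"dy":0.0,"dz":0.0,"wx":0.0,"wy":0.0,"wz":0.0,"grip":5.0},{"dx":-0.1,"dy":0.0,"dz":0.0,"wx":0.0,"wy":0.0,"wz":0.0,"grip":5.0},{"dx":-0.1,"dy":0.0,"dz":0.0,"wx":0.0,"wy":0.0,"wz":0.0,"grip":5.0}])

```text
clock: 30.05
eef_pos: [0.6177, 0.1747, 0.0406]
tool_rot: [0.759, 0.651, 0.003, -0.0]
ft_force: [0.9, 5.7, 5.7]
grip_width: 0.0532
grasp_force: 65.6
```

```bash
python3 -c "
from h import *
indock()"
```

```text
t 30.05 dock mm [  1.1 119.3  40.6] yaw err deg 0.03 tilt z [ 0.004  0.005 -1.   ] Fdock [0.  5.8 5.7] w 0.0532 gf 65.6238305568695
```

Call:
arm_command(increments=[{"dx":0.0,"dy":0.0,"dz":-0.2,"wx":0.0,"wy":0.0,"wz":0.0,"grip":5.0},{"dx":0.0,"dy":0.0,"dz":-0.2,"wx":0.0,"wy":0.0,"wz":0.0,"grip":5.0},{"dx":0.0,"dy":0.0,"dz":-0.2,"wx":0.0,"wy":0.0,"wz":0.0,"grip":5.0}])

```text
clock: 30.35
eef_pos: [0.6158, 0.1725, 0.0405]
tool_rot: [0.76, 0.65, 0.0, -0.0]
ft_force: [0.4, 2.1, 1.2]
grip_width: 0.0535
grasp_force: 65.0
```

Call:
arm_command(increments=[{"dx":-0.05,"dy":0.0,"dz":0.0,"wx":0.0,"wy":0.0,"wz":0.0,"grip":5.0},{"dx":-0.05,"dy":0.0,"dz":0.0,"wx":0.0,"wy":0.0,"wz":0.0,"grip":5.0},{"dx":-0.05,"dy":0.0,"dz":0.0,"wx":0.0,"wy":0.0,"wz":0.0,"grip":5.0}])

```text
clock: 30.65
eef_pos: [0.6158, 0.1723, 0.0405]
tool_rot: [0.76, 0.65, 0.0, -0.0]
ft_force: [-0.1, 5.5, 0.5]
grip_width: 0.0532
grasp_force: 65.0
```

```bash
python3 -c "
from h import *
indock()"
```

```text
t 30.65 dock mm [ -0.4 116.7  40.5] yaw err deg -0.02 tilt z [-0.     0.001 -1.   ] Fdock [-0.9  5.4  0.5] w 0.0532 gf 65.03085136413574
```

Call:
arm_command(increments=[{"dx":0.15,"dy":0.0,"dz":0.0,"wx":0.0,"wy":0.0,"wz":0.0,"grip":5.0},{"dx":0.15,"dy":0.0,"dz":0.0,"wx":0.0,"wy":0.0,"wz":0.0,"grip":5.0},{"dx":0.15,"dy":0.0,"dz":0.0,"wx":0.0,"wy":0.0,"wz":0.0,"grip":5.0}])

```text
clock: 30.95
eef_pos: [0.6158, 0.1725, 0.0405]
tool_rot: [0.76, 0.65, -0.001, 0.0]
ft_force: [-1.1, 0.3, 2.4]
grip_width: 0.0533
grasp_force: 65.0
```

Call:
arm_command(increments=[{"dx":0.1,"dy":0.0,"dz":0.0,"wx":0.0,"wy":0.0,"wz":0.0,"grip":5.0},{"dx":0.1,"dy":0.0,"dz":0.0,"wx":0.0,"wy":0.0,"wz":0.0,"grip":5.0},{"dx":0.1,"dy":0.0,"dz":0.0,"wx":0.0,"wy":0.0,"wz":0.0,"grip":5.0}])

```text
clock: 31.25
eef_pos: [0.616, 0.1728, 0.0406]
tool_rot: [0.76, 0.65, -0.001, 0.001]
ft_force: [-2.3, -4.7, 4.0]
grip_width: 0.0532
grasp_force: 65.4
```

Call:
arm_command(increments=[{"dx":0.1,"dy":0.0,"dz":0.0,"wx":0.0,"wy":0.0,"wz":0.0,"grip":5.0},{"dx":0.1,"dy":0.0,"dz":0.0,"wx":0.0,"wy":0.0,"wz":0.0,"grip":5.0},{"dx":0.1,"dy":0.0,"dz":0.0,"wx":0.0,"wy":0.0,"wz":0.0,"grip":5.0}])

```text
clock: 31.55
eef_pos: [0.6166, 0.1744, 0.0405]
tool_rot: [0.76, 0.65, -0.0, 0.0]
ft_force: [-1.7, -4.3, 3.5]
grip_width: 0.053
grasp_force: 65.5
```

```bash
python3 -c "
from h import *
indock()"
```

```text
t 31.55 dock mm [  0.  118.8  40.5] yaw err deg -0.09 tilt z [ 0.    -0.001 -1.   ] Fdock [-1.  -4.5  3.5] w 0.053 gf 65.52519679069519
```

Call:
arm_command(increments=[{"dx":-0.29,"dy":0.0,"dz":-0.1,"wx":0.0,"wy":0.0,"wz":0.0,"grip":5.0},{"dx":-0.29,"dy":0.0,"dz":-0.1,"wx":0.0,"wy":0.0,"wz":0.0,"grip":5.0},{"dx":-0.29,"dy":0.0,"dz":-0.1,"wx":0.0,"wy":0.0,"wz":0.0,"grip":5.0},{"dx":-0.29,"dy":0.0,"dz":-0.1,"wx":0.0,"wy":0.0,"wz":0.0,"grip":5.0}])

```text
clock: 31.95
eef_pos: [0.6159, 0.1727, 0.0408]
tool_rot: [0.76, 0.65, -0.0, -0.0]
ft_force: [1.8, -0.1, -3.2]
grip_width: 0.0533
grasp_force: 64.5
```

Run:
```python
from h import *
indock()
p,d=grab("side","side12.png"); packtop("side",d,p,.081,.2);packtop("side",d,p,-.02,.082)
```

```text
t 31.95 dock mm [ -0.4 117.   40.8] yaw err deg -0.02 tilt z [-0.     0.001 -1.   ] Fdock [ 1.7  0.1 -3.2] w 0.0533 gf 64.52416777610779
side 538 x,y ext [[-0.0394, 0.1002], [0.0281, 0.1518]] z 0.07616696790251892
(array([0.0026, 0.13  ]), array([0.0748, 0.073 ]), 57.01)
side 349 x,y ext [[-0.0282, 0.0104], [0.0235, 0.0555]] z 0.07624869603399198
(array([-0.0024,  0.0415]), array([0.0552, 0.067 ]), 1.3)
```

Call:
arm_command(increments=[{"dx":0.1,"dy":0.0,"dz":0.0,"wx":0.0,"wy":0.0,"wz":0.0,"grip":5.0},{"dx":0.1,"dy":0.0,"dz":0.0,"wx":0.0,"wy":0.0,"wz":0.0,"grip":5.0},{"dx":0.1,"dy":0.0,"dz":0.0,"wx":0.0,"wy":0.0,"wz":0.0,"grip":5.0}])

```text
clock: 32.3
eef_pos: [0.616, 0.1732, 0.0413]
tool_rot: [0.76, 0.65, -0.0, -0.0]
ft_force: [1.3, -1.0, -4.2]
grip_width: 0.0534
grasp_force: 64.5
```

Call:
arm_command(increments=[{"dx":-0.2,"dy":0.0,"dz":0.0,"wx":0.0,"wy":0.0,"wz":0.0,"grip":5.0},{"dx":-0.2,"dy":0.0,"dz":0.0,"wx":0.0,"wy":0.0,"wz":0.0,"grip":5.0},{"dx":-0.2,"dy":0.0,"dz":0.0,"wx":0.0,"wy":0.0,"wz":0.0,"grip":5.0}])

```text
clock: 32.6
eef_pos: [0.6157, 0.1714, 0.0416]
tool_rot: [0.76, 0.65, 0.0, -0.0]
ft_force: [0.4, 1.1, -2.5]
grip_width: 0.0536
grasp_force: 64.5
```

Call:
arm_command(increments=[{"dx":-0.1,"dy":0.0,"dz":0.0,"wx":0.0,"wy":0.0,"wz":0.0,"grip":5.0},{"dx":-0.1,"dy":0.0,"dz":0.0,"wx":0.0,"wy":0.0,"wz":0.0,"grip":5.0},{"dx":-0.1,"dy":0.0,"dz":0.0,"wx":0.0,"wy":0.0,"wz":0.0,"grip":5.0}])

```text
clock: 32.9
eef_pos: [0.6156, 0.1707, 0.0418]
tool_rot: [0.76, 0.65, 0.0, -0.0]
ft_force: [-0.1, 2.6, -1.7]
grip_width: 0.0529
grasp_force: 64.5
```

Call:
arm_command(increments=[{"dx":0.2,"dy":0.0,"dz":0.0,"wx":0.0,"wy":0.0,"wz":0.0,"grip":5.0},{"dx":0.2,"dy":0.0,"dz":0.0,"wx":0.0,"wy":0.0,"wz":0.0,"grip":5.0},{"dx":0.2,"dy":0.0,"dz":0.0,"wx":0.0,"wy":0.0,"wz":0.0,"grip":5.0}])

```text
clock: 33.2
eef_pos: [0.6158, 0.172, 0.0413]
tool_rot: [0.76, 0.65, -0.0, 0.0]
ft_force: [-0.9, 0.9, -3.6]
grip_width: 0.0532
grasp_force: 64.6
```

Call:
arm_command(increments=[{"dx":0.06,"dy":0.0,"dz":0.1,"wx":0.0,"wy":0.0,"wz":0.0,"grip":5.0},{"dx":0.06,"dy":0.0,"dz":0.1,"wx":0.0,"wy":0.0,"wz":0.0,"grip":5.0},{"dx":0.06,"dy":0.0,"dz":0.1,"wx":0.0,"wy":0.0,"wz":0.0,"grip":7.5},{"dx":0.06,"dy":0.0,"dz":0.1,"wx":0.0,"wy":0.0,"wz":0.0,"grip":7.5},{"dx":0.06,"dy":0.0,"dz":0.1,"wx":0.0,"wy":0.0,"wz":0.0,"grip":7.5},{"dx":0.0,"dy":0.0,"dz":-4.0,"wx":0.0,"wy":0.0,"wz":0.0,"grip":7.5},{"dx":0.0,"dy":0.0,"dz":-8.0,"wx":0.0,"wy":0.0,"wz":0.0,"grip":7.5},{"dx":-4.0,"dy":-2.0,"dz":-11.0,"wx":0.0,"wy":0.0,"wz":0.0,"grip":5.0},{"dx":-8.0,"dy":-4.0,"dz":-11.0,"wx":0.0,"wy":0.0,"wz":0.0,"grip":4.0},{"dx":-12.0,"dy":-6.0,"dz":-11.0,"wx":0.0,"wy":0.0,"wz":0.0,"grip":4.0}])

```text
clock: 34.2
eef_pos: [0.5384, 0.0621, 0.1535]
tool_rot: [0.759, 0.651, 0.002, 0.001]
ft_force: [-0.6, -0.9, 0.3]
grip_width: 0.0398
grasp_force: 0.0
```

Call:
arm_command(increments=[{"dx":-3.7,"dy":-2.2,"dz":0.0,"wx":0.0,"wy":0.0,"wz":0.0,"grip":4.0},{"dx":-3.7,"dy":-2.2,"dz":0.0,"wx":0.0,"wy":0.0,"wz":0.0,"grip":4.0},{"dx":-3.7,"dy":-2.2,"dz":0.0,"wx":0.0,"wy":0.0,"wz":0.0,"grip":4.0},{"dx":-3.7,"dy":-2.2,"dz":0.0,"wx":0.0,"wy":0.0,"wz":0.0,"grip":4.0},{"dx":-3.7,"dy":-2.2,"dz":0.0,"wx":0.0,"wy":0.0,"wz":0.0,"grip":4.0}])

```text
clock: 34.7
eef_pos: [0.5118, 0.0307, 0.1516]
tool_rot: [0.759, 0.651, 0.0, 0.0]
ft_force: [-1.2, 1.0, -0.1]
grip_width: 0.04
grasp_force: 0.0
```

Run:
```python
from h import *
indock()
p,d=grab("side","side13.png"); packtop("side",d,p,.081,.2);packtop("side",d,p,-.02,.0805); print(keeper("side",d))
W=world("side",d)
m=(np.hypot(W[...,0]-PV[0],W[...,1]-PV[1])<.055)&(W[...,2]>.062)&(W[...,2]<.078)
k=np.array(rect(W[m][:,:2])[0]); e=k-PV; a=np.degrees(np.arctan2(e[1],e[0])); print(m.sum(),rect(W[m][:,:2]),np.hypot(*e),a,"joint",np.radians(a-81.17))
```

```text
t 34.7 dock mm [-81.4 -39.3 151.6] yaw err deg 0.03 tilt z [ 0.001  0.    -1.   ] Fdock [-1.3  0.8 -0.1] w 0.04 gf 0.0
side 731 x,y ext [[-0.0278, 0.0842], [0.024, 0.1513]] z 0.07592134646361492
(array([-0.001 ,  0.1234]), array([0.0845, 0.0558]), 88.69)
side 641 x,y ext [[-0.0272, 0.0105], [0.0242, 0.0774]] z 0.07602609238121127
(array([-0.0006,  0.0433]), array([0.0713, 0.0561]), 86.94)
(np.int64(440), np.float64(0.19768028153151174))
59 (array([0.5117, 0.031 ]), array([0.0163, 0.0154]), 50.53) 0.04055257644079304 90.51165528122687 joint 0.1630426422437256
```

View pics/side13.png

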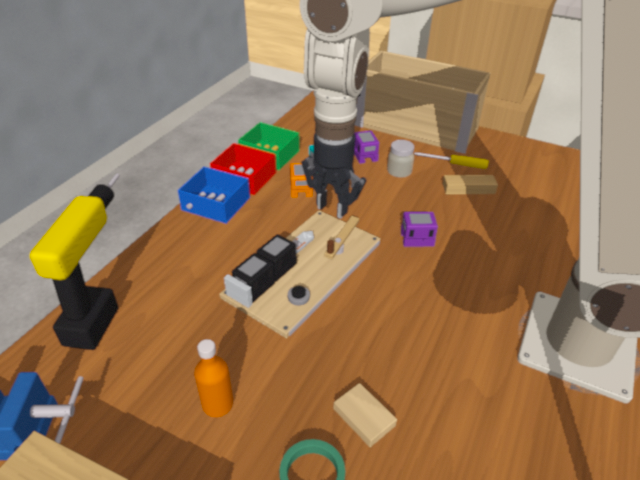

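Both packs are side by side at (245,275) and (278,252), measured 73.8 mm apart, so both are in their notches. The gripper hovers over the knob at (333,245). Next I close the turnbutton, turning the wrist with it.

Call:
arm_command(increments=[{"dx":0.0,"dy":0.0,"dz":5.0,"wx":0.0,"wy":0.0,"wz":0.0,"grip":4.0},{"dx":0.0,"dy":0.0,"dz":9.0,"wx":0.0,"wy":0.0,"wz":0.0,"grip":4.0},{"dx":0.0,"dy":0.0,"dz":9.8,"wx":0.0,"wy":0.0,"wz":0.0,"grip":4.0},{"dx":0.0,"dy":0.0,"dz":9.8,"wx":0.0,"wy":0.0,"wz":0.0,"grip":4.0},{"dx":0.0,"dy":0.0,"dz":9.8,"wx":0.0,"wy":0.0,"wz":0.0,"grip":1.0},{"dx":0.0,"dy":0.0,"dz":9.8,"wx":0.0,"wy":0.0,"wz":0.0,"grip":1.0},{"dx":0.0,"dy":0.0,"dz":9.8,"wx":0.0,"wy":0.0,"wz":0.0,"grip":1.0},{"dx":0.0,"dy":0.0,"dz":9.8,"wx":0.0,"wy":0.0,"wz":0.0,"grip":1.0}])

```text
clock: 35.55
eef_pos: [0.5127, 0.0302, 0.0557]
tool_rot: [0.76, 0.65, 0.002, 0.001]
ft_force: [-0.4, 1.5, 7.1]
grip_width: 0.0134
grasp_force: 58.9
```

Run:
```python
from h import *
o=monitor.get_obs(); e=o["eef_pos"][:2]-PV; r=np.hypot(*e); a0=np.degrees(np.arctan2(e[1],e[0])); print("r,a",r,a0)
q=R.from_quat(o["tool_rot"]); y0=np.degrees(np.arctan2(*q.as_matrix()[[1,0],0]))
r=.0403
rows(*[(PV[0]+r*np.cos(np.radians(a0+s)),PV[1]+r*np.sin(np.radians(a0+s)),o["eef_pos"][2],y0+s) for s in range(0,90,8)])
```

```text
r,a 0.03973650186053916 89.05144191613834
t 35.55 at [0.5127 0.0302 0.0557] yaw 81.13 F [-0.4  1.5  7.1] w 0.0134
{'dx': 0.06, 'dy': -0.01, 'dz': 0.0} [0.005, -0.002, -0.0]
{'dx': -0.06, 'dy': -0.56, 'dz': -0.0} [0.005, -0.001, -0.14]
{'dx': -0.25, 'dy': -1.09, 'dz': -0.01} [0.005, -0.001, -0.279]
{'dx': -0.52, 'dy': -1.58, 'dz': -0.01} [0.005, -0.001, -0.419]
{'dx': -0.85, 'dy': -2.04, 'dz': -0.01} [0.005, -0.0, -0.559]
{'dx': -1.24, 'dy': -2.44, 'dz': -0.01} [0.005, 0.0, -0.698]
{'dx': -1.68, 'dy': -2.79, 'dz': -0.02} [0.005, 0.0, -0.838]
{'dx': -2.16, 'dy': -3.07, 'dz': -0.02} [0.005, 0.001, -0.977]
{'dx': -2.69, 'dy': -3.28, 'dz': -0.02} [0.005, 0.001, -1.117]
{'dx': -3.23, 'dy': -3.42, 'dz': -0.02} [0.005, 0.002, -1.257]
{'dx': -3.79, 'dy': -3.48, 'dz': -0.02} [0.005, 0.002, -1.396]
{'dx': -4.35, 'dy': -3.46, 'dz': -0.02} [0.005, 0.002, -1.536]
```

Call:
arm_command(increments=[{"dx":-0.06,"dy":-0.56,"dz":-0.1,"wx":0.0,"wy":0.0,"wz":-0.14,"grip":1.0},{"dx":-0.25,"dy":-1.09,"dz":-0.1,"wx":0.0,"wy":0.0,"wz":-0.28,"grip":1.0},{"dx":-0.52,"dy":-1.58,"dz":-0.1,"wx":0.0,"wy":0.0,"wz":-0.42,"grip":1.0},{"dx":-0.85,"dy":-2.04,"dz":-0.1,"wx":0.0,"wy":0.0,"wz":-0.56,"grip":1.0},{"dx":-1.24,"dy":-2.44,"dz":-0.1,"wx":0.0,"wy":0.0,"wz":-0.7,"grip":1.0},{"dx":-1.68,"dy":-2.79,"dz":-0.1,"wx":0.0,"wy":0.0,"wz":-0.84,"grip":1.0},{"dx":-2.16,"dy":-3.07,"dz":-0.1,"wx":0.0,"wy":0.0,"wz":-0.98,"grip":1.0},{"dx":-2.69,"dy":-3.28,"dz":-0.1,"wx":0.0,"wy":0.0,"wz":-1.12,"grip":1.0},{"dx":-3.23,"dy":-3.42,"dz":-0.1,"wx":0.0,"wy":0.0,"wz":-1.26,"grip":1.0},{"dx":-3.7,"dy":-3.48,"dz":-0.1,"wx":0.0,"wy":0.0,"wz":-1.4,"grip":1.0}])

```text
clock: 36.55
eef_pos: [0.4733, -0.0028, 0.0559]
tool_rot: [0.16, 0.987, -0.001, 0.003]
ft_force: [5.6, -4.3, -3.7]
grip_width: 0.0133
grasp_force: 58.7
```

Call:
arm_command(increments=[{"dx":0.0,"dy":0.0,"dz":0.0,"wx":0.0,"wy":0.0,"wz":0.0,"grip":1.0},{"dx":0.0,"dy":0.0,"dz":0.0,"wx":0.0,"wy":0.0,"wz":0.0,"grip":1.0}])

```text
clock: 36.75
eef_pos: [0.4733, -0.0032, 0.0559]
tool_rot: [0.163, 0.987, -0.001, 0.003]
ft_force: [3.9, -4.9, -2.0]
grip_width: 0.0134
grasp_force: 58.8
```

Run:
```python
from h import *
o=monitor.get_obs(); e=o["eef_pos"][:2]-PV; print(np.hypot(*e),"joint est",np.radians(np.degrees(np.arctan2(e[1],e[0]))-81.17)); indock()
p,d=grab("side","side14.png"); W=world("side",d); m=(np.hypot(W[...,0]-PV[0],W[...,1]-PV[1])<.12)&(W[...,2]>.040)&(W[...,2]<.05)&(W[...,0]>.5); print(rect(W[m][:,:2]))
```

```text
0.039298132275013775 joint est 1.5633884337310417
t 36.75 dock mm [-114.3  -78.7   55.9] yaw err deg 80.07 tilt z [ 0.006 -0.004 -1.   ] Fdock [ 4.6 -4.3 -2. ] w 0.0134 gf 58.848717212677
(array([0.5604, 0.0316]), array([0.1215, 0.109 ]), 80.78)
```

Call:
arm_command(increments=[{"dx":0.0,"dy":0.0,"dz":0.0,"wx":0.0,"wy":0.0,"wz":0.0,"grip":3.0},{"dx":0.0,"dy":0.0,"dz":0.0,"wx":0.0,"wy":0.0,"wz":0.0,"grip":3.5},{"dx":0.0,"dy":0.0,"dz":0.0,"wx":0.0,"wy":0.0,"wz":0.0,"grip":3.5},{"dx":0.0,"dy":0.0,"dz":-4.0,"wx":0.0,"wy":0.0,"wz":0.0,"grip":3.5},{"dx":0.0,"dy":0.0,"dz":-8.0,"wx":0.0,"wy":0.0,"wz":0.0,"grip":0.0},{"dx":0.2,"dy":4.5,"dz":-8.0,"wx":0.0,"wy":0.0,"wz":0.0,"grip":0.0},{"dx":0.4,"dy":9.0,"dz":-8.0,"wx":0.0,"wy":0.0,"wz":0.0,"grip":0.0},{"dx":0.7,"dy":13.5,"dz":-7.0,"wx":0.0,"wy":0.0,"wz":0.0,"grip":0.0},{"dx":0.7,"dy":16.6,"dz":-5.0,"wx":0.0,"wy":0.0,"wz":0.0,"grip":0.0},{"dx":0.7,"dy":16.6,"dz":-5.0,"wx":0.0,"wy":0.0,"wz":0.0,"grip":0.0}])

```text
clock: 37.8
eef_pos: [0.5162, 0.1615, 0.102]
tool_rot: [0.16, 0.987, -0.0, -0.002]
ft_force: [-1.4, -0.1, -1.1]
grip_width: -0.0001
grasp_force: 0.0
```

Call:
arm_command(increments=[{"dx":0.0,"dy":0.0,"dz":0.0,"wx":0.0,"wy":0.0,"wz":0.0,"grip":0.0},{"dx":0.0,"dy":0.0,"dz":0.0,"wx":0.0,"wy":0.0,"wz":0.0,"grip":0.0},{"dx":0.0,"dy":0.0,"dz":0.0,"wx":0.0,"wy":0.0,"wz":0.0,"grip":0.0}])

```text
clock: 38.1
eef_pos: [0.5172, 0.1572, 0.1052]
tool_rot: [0.163, 0.987, 0.0, 0.0]
ft_force: [0.1, -0.1, -0.4]
grip_width: 0.0004
grasp_force: 0.0
```

Run:
```python
from h import *
p,d=grab("side","side15.png"); W=world("side",d)
m=(np.hypot(W[...,0]-PV[0],W[...,1]-PV[1])<.055)&(W[...,2]>.062)&(W[...,2]<.078)&(W[...,0]<.5)
k=np.array(rect(W[m][:,:2])[0]); e=k-PV; a=np.degrees(np.arctan2(e[1],e[0])); print(m.sum(),rect(W[m][:,:2]),np.hypot(*e),a,"joint",np.radians(a-81.17))
packtop("side",d,p,.081,.2);packtop("side",d,p,-.02,.0805)
b=dk(-.092,.085); m=(np.hypot(W[...,0]-b[0],W[...,1]-b[1])<.025)&(p.max(-1)<80)&(W[...,2]<.05)&(W[...,2]>.02); print("button",m.sum(),np.median(W[m],0),np.percentile(W[m][:,2],[10,90]),b)
rows((*b,.045,161),(*b,.031,161))
```

```text
57 (array([ 0.4731, -0.0018]), array([0.0149, 0.0158]), 56.44) 0.039725623247486956 168.74871347093784 joint 1.5285369047285766
side 731 x,y ext [[-0.0275, 0.084], [0.0241, 0.1517]] z 0.07601949856285839
(array([-0.001 ,  0.1222]), array([0.0819, 0.0562]), 89.39)
side 345 x,y ext [[-0.0277, 0.0167], [0.0246, 0.0797]] z 0.07608986616288504
(array([-0.0018,  0.0466]), array([0.0686, 0.0559]), 89.01)
button 137 [0.52020309 0.15924353 0.03752154] [0.03288255 0.03961943] [0.52043815 0.15511489]
t 38.15 at [0.5173 0.1571 0.1053] yaw 161.24 F [ 0.9 -0.3  0. ] w -0.0002
{'dx': -0.36, 'dy': -0.09, 'dz': 6.03} [0.001, 0.001, 0.004]
{'dx': -0.36, 'dy': -0.09, 'dz': 7.43} [0.001, 0.001, 0.004]
```

View pics/side15.png

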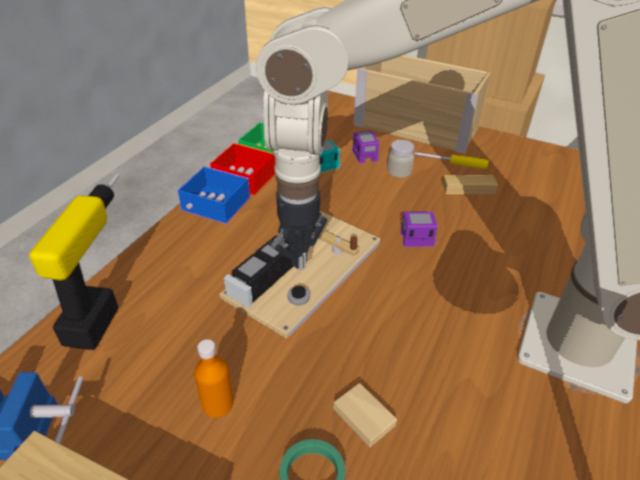

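The turnbutton lies across the mouth at (340,240), knob at (353,243), joint about 1.53. The packs are at (245,275) and (275,255), with the gripper above the deck near the button. One check of the packs from the top camera before pressing.

Run:
```python
from h import *
p,d=grab("top","top15.png"); packtop("top",d,p,.081,.2);packtop("top",d,p,-.02,.0805)
p,d=load("side",15); q,e=load("side",13)
# same-pixel comparison of pack1's near side, unoccluded in both
x0,y0=[int(v) for v in proj("side",(*dk(-.027,.044),.04))]; print(x0,y0)
g=lambda p: cv2.cvtColor(p[y0-12:y0+14,x0-22:x0+14],cv2.COLOR_RGB2GRAY).astype(np.float32)
print(cv2.phaseCorrelate(g(q),g(p)))
```

```text
top 60 x,y ext [[-0.0134, 0.0813], [0.024, 0.0999]] z 0.07376441403065803
(array([0.0042, 0.0886]), array([0.0426, 0.0162]), 11.8)
top 458 x,y ext [[-0.0273, 0.0139], [0.0246, 0.0789]] z 0.07477246503033985
(array([-0.0012,  0.0462]), array([0.0688, 0.0556]), 89.08)
286 264
((-0.19603068468831353, 0.5791875614607847), 0.6338249126088963)
```

The top view is mostly hidden by the arm, and pack 1 may have shifted slightly. I'll move the arm aside and measure both packs cleanly before pressing.

Call:
arm_command(increments=[{"dx":4.5,"dy":1.5,"dz":-2.0,"wx":0.0,"wy":0.0,"wz":0.0,"grip":0.0},{"dx":9.0,"dy":3.0,"dz":-4.0,"wx":0.0,"wy":0.0,"wz":0.0,"grip":0.0},{"dx":13.0,"dy":5.0,"dz":-6.0,"wx":0.0,"wy":0.0,"wz":0.0,"grip":0.0},{"dx":14.0,"dy":9.0,"dz":-6.0,"wx":0.0,"wy":0.0,"wz":0.0,"grip":0.0},{"dx":14.0,"dy":9.0,"dz":-6.0,"wx":0.0,"wy":0.0,"wz":0.0,"grip":0.0},{"dx":14.0,"dy":9.0,"dz":-6.0,"wx":0.0,"wy":0.0,"wz":0.0,"grip":0.0}])

```text
clock: 38.8
eef_pos: [0.4132, 0.2884, 0.1649]
tool_rot: [0.162, 0.987, 0.0, 0.0]
ft_force: [-0.3, 0.1, 0.6]
grip_width: -0.0002
grasp_force: 0.0
```

```bash
cat >> h.py <<'E'
def ends(n,d):
    """pack edges along the rail: first/last top-face y per pack along strips of x"""
    W=world(n,d); W=R.from_euler("z",-YAW,degrees=True).apply((W-np.append(O,0)).reshape(-1,3)).reshape(W.shape)
    m=(abs(W[...,0])<.022)&(W[...,1]<.2)&(W[...,1]>-.05)&(W[...,2]>.071)&(W[...,2]<.08)
    h,e=np.histogram(W[m][:,1],np.arange(-.05,.2,.002)); h=h/np.median(h[h>0])
    print(n,m.sum()," ".join(f"{1000*a:.0f}:{v:.1f}" for a,v in zip(e,h) if v>0 and (v<.8 or v>1.25)))
E
python3 - <<'E'
from h import *
for n,i in (("side",13),): p,d=load(n,i); ends(n,d)
for n in ("side","top"):
    p,d=grab(n,n+"16.png"); ends(n,d); packtop(n,d,p,.081,.2);packtop(n,d,p,-.02,.0805); packs(n,d,p)
big=cv2.resize(cv2.imread("pics/side16.png")[205:345,200:400],None,fx=4,fy=4,interpolation=cv2.INTER_CUBIC); cv2.imwrite("pics/crop16.png",big)
rows((*dk(-.092,.085),.045,161))
E
```

```text
side 1033 6:0.1 8:0.4 12:0.8 16:0.6 20:0.7 22:0.6 30:0.8 38:0.6 40:1.4 50:1.3 52:0.7 58:0.8 62:1.3 68:1.4 70:0.7 72:1.3 74:1.4 76:1.5 78:0.4 80:0.2 82:0.5 84:0.7 86:1.4 92:0.8 96:1.3 98:0.7 100:1.5 114:0.8 116:1.3 118:1.4 120:0.6 122:1.5 128:0.8 130:1.4 138:1.4 140:1.5 144:1.5 146:1.3 148:1.4 150:1.7 152:0.1
side 1030 10:0.3 12:0.3 14:0.3 16:0.8 22:0.7 26:0.6 52:0.5 56:0.7 62:0.8 66:1.4 76:1.4 82:0.5 84:0.6 86:1.4 88:0.7 96:1.3 108:1.4 122:1.5 128:1.5 130:0.8 132:1.4 138:1.7 140:1.4 142:0.8 144:1.4 148:1.7 150:1.9 152:0.5
side 742 x,y ext [[-0.0277, 0.0833], [0.0238, 0.1518]] z 0.07612528858737838
(array([-0.0011,  0.1169]), array([0.0728, 0.0549]), 88.9)
side 586 x,y ext [[-0.0275, 0.0159], [0.0245, 0.0798]] z 0.07621059720918694
(array([-0.0011,  0.0462]), array([0.0693, 0.0562]), 88.64)
  side [401. 156.] 543 (array([ 0.5103, -0.3812]), array([0.058 , 0.0362]), 0.65) ztop 0.0813
  side [420. 218.] 181 (array([ 0.3745, -0.149 ]), array([0.0461, 0.0354]), 27.92) ztop 0.0619
  side [260. 269.] 2373 (array([0.6092, 0.1394]), array([0.1407, 0.0539]), 80.35) ztop 0.0763
top 652 10:0.1 1
[... 314 characters left out ...]
[0.0244, 0.0791]] z 0.07474193425570363
(array([-0.0007,  0.046 ]), array([0.0536, 0.0682]), 0.16)
  top [388. 168.] 174 (array([ 0.706 , -0.1954]), array([0.0319, 0.043 ]), 28.38) ztop 0.0616
  top [433. 169.] 200 (array([ 0.7047, -0.3211]), array([0.0458, 0.0358]), 54.33) ztop 0.0614
  top [266. 204.] 1259 (array([0.6098, 0.1383]), array([0.1396, 0.0533]), 81.89) ztop 0.0756
  top [459. 238.] 383 (array([ 0.5097, -0.3818]), array([0.0576, 0.0351]), 1.55) ztop 0.0802
  top [374. 288.] 213 (array([ 0.375 , -0.1483]), array([0.0451, 0.0329]), 26.22) ztop 0.0615
t 38.9 at [0.4132 0.287  0.1643] yaw 161.26 F [-0.9 -0.  -0.3] w 0.0001
{'dx': -14.4, 'dy': -9.04, 'dz': 11.93} [-0.001, -0.0, 0.005]
```

View pics/crop16.png

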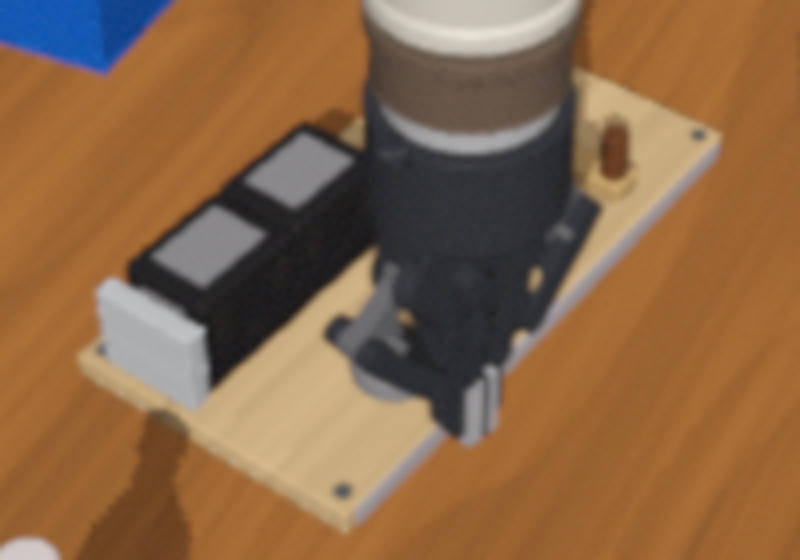

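The crop shows the packs touching, with no gap near (235,185). Their joint length measures 140 mm, not 144, so pack 1 has been knocked about 3.5 mm towards the stop, out of its detent. I'll reopen the turnbutton so the order of steps stays safe, reseat pack 1, then close again.

Call:
arm_command(increments=[{"dx":-2.5,"dy":-4.2,"dz":1.0,"wx":0.0,"wy":0.0,"wz":0.0,"grip":4.0},{"dx":-5.0,"dy":-8.4,"dz":2.0,"wx":0.0,"wy":0.0,"wz":0.0,"grip":4.0},{"dx":-7.5,"dy":-12.6,"dz":3.0,"wx":0.0,"wy":0.0,"wz":0.0,"grip":4.0},{"dx":-10.0,"dy":-16.8,"dz":4.0,"wx":0.0,"wy":0.0,"wz":0.0,"grip":4.0},{"dx":-12.5,"dy":-21.0,"dz":5.0,"wx":0.0,"wy":0.0,"wz":0.0,"grip":4.0},{"dx":-15.0,"dy":-25.4,"dz":6.0,"wx":0.0,"wy":0.0,"wz":0.0,"grip":4.0},{"dx":-15.0,"dy":-25.4,"dz":6.0,"wx":0.0,"wy":0.0,"wz":0.0,"grip":4.0},{"dx":-15.0,"dy":-25.4,"dz":6.0,"wx":0.0,"wy":0.0,"wz":0.0,"grip":4.0},{"dx":-15.0,"dy":-25.4,"dz":6.0,"wx":0.0,"wy":0.0,"wz":0.0,"grip":4.0}])

```text
clock: 39.8
eef_pos: [0.4736, -0.0005, 0.1045]
tool_rot: [0.163, 0.987, 0.0, -0.0]
ft_force: [0.1, 0.5, -0.3]
grip_width: 0.0401
grasp_force: 0.0
```

Run:
```python
from h import *
rows((.4731,-.0022,.054,161.2))
```

```text
t 39.8 at [ 0.4736 -0.0005  0.1045] yaw 161.28 F [ 0.1  0.5 -0.3] w 0.0401
{'dx': -0.01, 'dy': -0.17, 'dz': 5.05} [0.0, -0.001, 0.001]
```

Call:
arm_command(increments=[{"dx":0.0,"dy":-0.15,"dz":3.0,"wx":0.0,"wy":0.0,"wz":0.0,"grip":4.0},{"dx":0.0,"dy":-0.15,"dz":5.0,"wx":0.0,"wy":0.0,"wz":0.0,"grip":4.0},{"dx":0.0,"dy":-0.15,"dz":5.0,"wx":0.0,"wy":0.0,"wz":0.0,"grip":4.0},{"dx":0.0,"dy":-0.15,"dz":5.0,"wx":0.0,"wy":0.0,"wz":0.0,"grip":1.0},{"dx":0.0,"dy":-0.15,"dz":5.0,"wx":0.0,"wy":0.0,"wz":0.0,"grip":1.0},{"dx":0.0,"dy":-0.15,"dz":5.0,"wx":0.0,"wy":0.0,"wz":0.0,"grip":1.0},{"dx":0.0,"dy":-0.15,"dz":5.0,"wx":0.0,"wy":0.0,"wz":0.0,"grip":1.0}])

```text
clock: 40.5
eef_pos: [0.4736, -0.0015, 0.0556]
tool_rot: [0.162, 0.987, 0.0, 0.0]
ft_force: [-4.0, 0.7, 6.5]
grip_width: 0.0134
grasp_force: 58.9
```

Run:
```python
from h import *
o=monitor.get_obs(); e=o["eef_pos"][:2]-PV; r=np.hypot(*e); a0=np.degrees(np.arctan2(e[1],e[0])); print("r,a",r,a0)
y0=np.degrees(np.arctan2(*R.from_quat(o["tool_rot"]).as_matrix()[[1,0],0]))
r=.04
rows(*[(PV[0]+r*np.cos(np.radians(a0-s)),PV[1]+r*np.sin(np.radians(a0-s)),o["eef_pos"][2],y0-s) for s in range(0,88,8)])
```

```text
r,a 0.039255750222383166 168.11621547751272
t 40.5 at [ 0.4736 -0.0015  0.0556] yaw 161.36 F [-4.   0.7  6.5] w 0.0134
{'dx': 0.07, 'dy': -0.01, 'dz': -0.0} [0.001, 0.001, 0.0]
{'dx': 0.1, 'dy': 0.55, 'dz': 0.0} [0.001, 0.0, 0.14]
{'dx': 0.05, 'dy': 1.1, 'dz': 0.0} [0.001, 0.0, 0.279]
{'dx': -0.08, 'dy': 1.65, 'dz': 0.0} [0.001, 0.0, 0.419]
{'dx': -0.28, 'dy': 2.17, 'dz': 0.0} [0.001, 0.0, 0.559]
{'dx': -0.55, 'dy': 2.65, 'dz': 0.0} [0.001, 0.0, 0.698]
{'dx': -0.89, 'dy': 3.1, 'dz': 0.0} [0.001, 0.0, 0.838]
{'dx': -1.29, 'dy': 3.49, 'dz': 0.0} [0.001, 0.0, 0.977]
{'dx': -1.73, 'dy': 3.83, 'dz': 0.0} [0.001, -0.0, 1.117]
{'dx': -2.22, 'dy': 4.09, 'dz': 0.0} [0.001, -0.0, 1.257]
{'dx': -2.74, 'dy': 4.29, 'dz': 0.0} [0.001, -0.0, 1.396]
```

Call:
arm_command(increments=[{"dx":0.1,"dy":0.55,"dz":-0.1,"wx":0.0,"wy":0.0,"wz":0.14,"grip":1.0},{"dx":0.05,"dy":1.1,"dz":-0.1,"wx":0.0,"wy":0.0,"wz":0.28,"grip":1.0},{"dx":-0.08,"dy":1.65,"dz":-0.1,"wx":0.0,"wy":0.0,"wz":0.42,"grip":1.0},{"dx":-0.28,"dy":2.17,"dz":-0.1,"wx":0.0,"wy":0.0,"wz":0.56,"grip":1.0},{"dx":-0.55,"dy":2.65,"dz":-0.1,"wx":0.0,"wy":0.0,"wz":0.7,"grip":1.0},{"dx":-0.89,"dy":3.1,"dz":-0.1,"wx":0.0,"wy":0.0,"wz":0.84,"grip":1.0},{"dx":-1.29,"dy":3.49,"dz":-0.1,"wx":0.0,"wy":0.0,"wz":0.98,"grip":1.0},{"dx":-1.73,"dy":3.83,"dz":-0.1,"wx":0.0,"wy":0.0,"wz":1.12,"grip":1.0},{"dx":-2.22,"dy":4.09,"dz":-0.1,"wx":0.0,"wy":0.0,"wz":1.26,"grip":1.0},{"dx":-2.74,"dy":4.29,"dz":-0.1,"wx":0.0,"wy":0.0,"wz":1.4,"grip":1.0}])

```text
clock: 41.5
eef_pos: [0.5144, 0.0302, 0.0558]
tool_rot: [0.761, 0.648, 0.001, 0.001]
ft_force: [-0.2, -1.5, -2.1]
grip_width: 0.0133
grasp_force: 59.4
```

Call:
arm_command(increments=[{"dx":0.0,"dy":0.0,"dz":0.0,"wx":0.0,"wy":0.0,"wz":0.0,"grip":1.0},{"dx":0.0,"dy":0.0,"dz":0.0,"wx":0.0,"wy":0.0,"wz":0.0,"grip":3.5},{"dx":0.0,"dy":0.0,"dz":0.0,"wx":0.0,"wy":0.0,"wz":0.0,"grip":3.5},{"dx":0.0,"dy":0.0,"dz":0.0,"wx":0.0,"wy":0.0,"wz":0.0,"grip":3.5},{"dx":0.0,"dy":0.0,"dz":-4.0,"wx":0.0,"wy":0.0,"wz":0.0,"grip":3.5},{"dx":0.0,"dy":0.0,"dz":-8.0,"wx":0.0,"wy":0.0,"wz":0.0,"grip":7.5},{"dx":0.0,"dy":0.0,"dz":-8.0,"wx":0.0,"wy":0.0,"wz":0.0,"grip":7.5}])

```text
clock: 42.2
eef_pos: [0.5174, 0.0303, 0.1414]
tool_rot: [0.759, 0.651, 0.005, 0.003]
ft_force: [0.8, 0.2, 0.8]
grip_width: 0.0628
grasp_force: 0.0
```

Run:
```python
from h import *
p,d=grab("side","side17.png"); W=world("side",d); ends("side",d); print(keeper("side",d))
m=(np.hypot(W[...,0]-PV[0],W[...,1]-PV[1])<.055)&(W[...,2]>.062)&(W[...,2]<.078)
k=np.array(rect(W[m][:,:2])[0]); e=k-PV; a=np.degrees(np.arctan2(e[1],e[0])); print(m.sum(),k,np.hypot(*e),"joint",np.radians(a-81.17))
packs("side",d,p)
rows((*dk(0,.045),.11,YAW+90),(*dk(0,.045),.041,YAW+90))
```

```text
side 1024 10:0.1 12:0.4 14:0.5 20:0.6 32:0.6 36:1.3 42:0.5 52:0.8 60:0.8 66:1.3 70:1.3 78:1.9 82:0.5 84:0.8 86:0.8 88:1.6 92:0.7 102:1.5 106:0.8 108:1.4 110:0.7 112:1.3 114:1.4 116:0.7 120:1.4 128:1.4 136:1.5 138:1.4 146:1.3 148:1.6 150:1.6 152:0.6 154:0.1
(np.int64(437), np.float64(0.1193203313832416))
60 [0.5142 0.0307] 0.04030769427499629 joint 0.10104897937916738
  side [401. 156.] 531 (array([ 0.5095, -0.3808]), array([0.0589, 0.0381]), 0.24) ztop 0.0815
  side [420. 218.] 180 (array([ 0.3744, -0.1485]), array([0.0457, 0.0359]), 26.39) ztop 0.0619
  side [263. 267.] 2602 (array([0.6086, 0.1398]), array([0.1421, 0.0538]), 80.45) ztop 0.0761
t 42.25 at [0.5158 0.0302 0.1389] yaw 81.16 F [-0.5  0.4 -1. ] w 0.07
{'dx': 8.41, 'dy': 7.72, 'dz': 2.96} [0.007, -0.002, -0.0]
{'dx': 8.4, 'dy': 7.67, 'dz': 9.86} [0.007, -0.002, -0.0]
```

Call:
arm_command(increments=[{"dx":4.0,"dy":3.5,"dz":0.0,"wx":0.0,"wy":0.0,"wz":0.0,"grip":7.5},{"dx":8.4,"dy":7.7,"dz":0.0,"wx":0.0,"wy":0.0,"wz":0.0,"grip":7.5},{"dx":8.4,"dy":7.7,"dz":2.0,"wx":0.0,"wy":0.0,"wz":0.0,"grip":7.5},{"dx":8.4,"dy":7.7,"dz":2.0,"wx":0.0,"wy":0.0,"wz":0.0,"grip":7.5},{"dx":8.4,"dy":7.7,"dz":2.0,"wx":0.0,"wy":0.0,"wz":0.0,"grip":7.5},{"dx":8.4,"dy":7.7,"dz":2.0,"wx":0.0,"wy":0.0,"wz":0.0,"grip":7.5}])

```text
clock: 42.85
eef_pos: [0.6012, 0.1004, 0.1154]
tool_rot: [0.76, 0.65, -0.001, -0.0]
ft_force: [-0.1, 0.6, -0.3]
grip_width: 0.0747
grasp_force: 0.0
```

Run:
```python
from h import *
indock(); rows((*dk(0,.046),.041,YAW+90))
```

```text
t 42.85 dock mm [ -3.8  43.3 115.4] yaw err deg -0.08 tilt z [-0.001 -0.    -1.   ] Fdock [-0.2  0.5 -0.3] w 0.0747 gf 0.0
t 42.85 at [0.6012 0.1004 0.1154] yaw 81.09 F [-0.1  0.6 -0.3] w 0.0747
{'dx': 0.27, 'dy': 0.39, 'dz': 7.44} [-0.001, 0.001, -0.001]
```

Call:
arm_command(increments=[{"dx":0.27,"dy":0.35,"dz":3.0,"wx":0.0,"wy":0.0,"wz":0.0,"grip":7.5},{"dx":0.27,"dy":0.35,"dz":6.0,"wx":0.0,"wy":0.0,"wz":0.0,"grip":7.5},{"dx":0.27,"dy":0.35,"dz":7.4,"wx":0.0,"wy":0.0,"wz":0.0,"grip":7.5},{"dx":0.27,"dy":0.35,"dz":7.4,"wx":0.0,"wy":0.0,"wz":0.0,"grip":7.5},{"dx":0.27,"dy":0.35,"dz":7.4,"wx":0.0,"wy":0.0,"wz":0.0,"grip":5.0},{"dx":0.27,"dy":0.35,"dz":7.4,"wx":0.0,"wy":0.0,"wz":0.0,"grip":5.0},{"dx":0.27,"dy":0.35,"dz":7.4,"wx":0.0,"wy":0.0,"wz":0.0,"grip":5.0},{"dx":0.27,"dy":0.35,"dz":7.4,"wx":0.0,"wy":0.0,"wz":0.0,"grip":5.0},{"dx":0.27,"dy":0.35,"dz":7.2,"wx":0.0,"wy":0.0,"wz":0.0,"grip":5.0},{"dx":0.27,"dy":0.35,"dz":7.2,"wx":0.0,"wy":0.0,"wz":0.0,"grip":5.0}])

```text
clock: 43.85
eef_pos: [0.607, 0.1031, 0.044]
tool_rot: [0.76, 0.65, 0.001, 0.001]
ft_force: [1.8, -1.1, -2.8]
grip_width: 0.0534
grasp_force: 64.0
```

```bash
python3 -c "
from h import *
indock()"
```

```text
t 43.85 dock mm [ 1.5 46.9 44. ] yaw err deg -0.06 tilt z [ 0.002 -0.    -1.   ] Fdock [ 1.9 -0.8 -2.8] w 0.0534 gf 63.99308681488037
```

Call:
arm_command(increments=[{"dx":-0.1,"dy":0.0,"dz":0.0,"wx":0.0,"wy":0.0,"wz":0.0,"grip":5.0},{"dx":-0.1,"dy":0.0,"dz":0.0,"wx":0.0,"wy":0.0,"wz":0.0,"grip":5.0},{"dx":-0.1,"dy":0.0,"dz":0.0,"wx":0.0,"wy":0.0,"wz":0.0,"grip":5.0}])

```text
clock: 44.15
eef_pos: [0.6065, 0.1025, 0.0436]
tool_rot: [0.76, 0.65, 0.0, 0.0]
ft_force: [1.7, -0.1, -0.1]
grip_width: 0.0532
grasp_force: 64.2
```

Call:
arm_command(increments=[{"dx":-0.1,"dy":0.0,"dz":0.0,"wx":0.0,"wy":0.0,"wz":0.0,"grip":5.0},{"dx":-0.1,"dy":0.0,"dz":0.0,"wx":0.0,"wy":0.0,"wz":0.0,"grip":5.0},{"dx":-0.1,"dy":0.0,"dz":0.0,"wx":0.0,"wy":0.0,"wz":0.0,"grip":5.0}])

```text
clock: 44.45
eef_pos: [0.606, 0.1015, 0.0437]
tool_rot: [0.76, 0.65, 0.0, -0.0]
ft_force: [0.6, 1.1, -0.3]
grip_width: 0.053
grasp_force: 64.3
```

Call:
arm_command(increments=[{"dx":-0.1,"dy":0.0,"dz":0.0,"wx":0.0,"wy":0.0,"wz":0.0,"grip":5.0},{"dx":-0.1,"dy":0.0,"dz":0.0,"wx":0.0,"wy":0.0,"wz":0.0,"grip":5.0},{"dx":-0.1,"dy":0.0,"dz":0.0,"wx":0.0,"wy":0.0,"wz":0.0,"grip":5.0}])

```text
clock: 44.75
eef_pos: [0.6058, 0.1007, 0.0436]
tool_rot: [0.76, 0.65, 0.0, -0.0]
ft_force: [0.7, 2.1, 0.9]
grip_width: 0.0529
grasp_force: 64.4
```

```bash
python3 -c "
from h import *
indock()"
```

```text
t 44.75 dock mm [ 0.7 44.3 43.6] yaw err deg -0.03 tilt z [ 0.     0.001 -1.   ] Fdock [0.4 2.2 0.9] w 0.0529 gf 64.37725782394409
```

Call:
arm_command(increments=[{"dx":-0.1,"dy":0.0,"dz":0.0,"wx":0.0,"wy":0.0,"wz":0.0,"grip":5.0},{"dx":-0.1,"dy":0.0,"dz":0.0,"wx":0.0,"wy":0.0,"wz":0.0,"grip":5.0},{"dx":-0.1,"dy":0.0,"dz":0.0,"wx":0.0,"wy":0.0,"wz":0.0,"grip":5.0}])

```text
clock: 45.05
eef_pos: [0.6056, 0.0995, 0.0437]
tool_rot: [0.76, 0.65, 0.0, -0.0]
ft_force: [-0.4, 4.0, 1.1]
grip_width: 0.0534
grasp_force: 64.4
```

Call:
arm_command(increments=[{"dx":-0.1,"dy":0.0,"dz":0.0,"wx":0.0,"wy":0.0,"wz":0.0,"grip":5.0},{"dx":-0.1,"dy":0.0,"dz":0.0,"wx":0.0,"wy":0.0,"wz":0.0,"grip":5.0},{"dx":-0.1,"dy":0.0,"dz":0.0,"wx":0.0,"wy":0.0,"wz":0.0,"grip":5.0}])

```text
clock: 45.35
eef_pos: [0.6055, 0.0986, 0.0436]
tool_rot: [0.76, 0.65, 0.0, -0.0]
ft_force: [0.5, 4.3, 2.0]
grip_width: 0.0532
grasp_force: 64.4
```

Call:
arm_command(increments=[{"dx":-0.1,"dy":0.0,"dz":0.0,"wx":0.0,"wy":0.0,"wz":0.0,"grip":5.0},{"dx":-0.1,"dy":0.0,"dz":0.0,"wx":0.0,"wy":0.0,"wz":0.0,"grip":5.0},{"dx":-0.1,"dy":0.0,"dz":0.0,"wx":0.0,"wy":0.0,"wz":0.0,"grip":5.0}])

```text
clock: 45.65
eef_pos: [0.6055, 0.0982, 0.0437]
tool_rot: [0.76, 0.65, 0.001, -0.001]
ft_force: [0.4, 6.5, 2.1]
grip_width: 0.0532
grasp_force: 64.5
```

```bash
python3 -c "
from h import *
indock()"
```

```text
t 45.65 dock mm [ 0.7 41.8 43.7] yaw err deg -0.02 tilt z [ 0.     0.002 -1.   ] Fdock [-0.6  6.5  2.1] w 0.0532 gf 64.46468710899353
```

Call:
arm_command(increments=[{"dx":0.22,"dy":0.0,"dz":-0.05,"wx":0.0,"wy":0.0,"wz":0.0,"grip":5.0},{"dx":0.22,"dy":0.0,"dz":-0.05,"wx":0.0,"wy":0.0,"wz":0.0,"grip":5.0},{"dx":0.22,"dy":0.0,"dz":-0.05,"wx":0.0,"wy":0.0,"wz":0.0,"grip":5.0}])

```text
clock: 45.95
eef_pos: [0.6054, 0.0985, 0.0437]
tool_rot: [0.76, 0.65, -0.001, 0.0]
ft_force: [0.2, 0.9, 0.4]
grip_width: 0.053
grasp_force: 64.2
```

Call:
arm_command(increments=[{"dx":0.0,"dy":0.0,"dz":0.0,"wx":0.0,"wy":0.0,"wz":0.0,"grip":7.5},{"dx":0.0,"dy":0.0,"dz":0.0,"wx":0.0,"wy":0.0,"wz":0.0,"grip":7.5},{"dx":0.0,"dy":0.0,"dz":0.0,"wx":0.0,"wy":0.0,"wz":0.0,"grip":7.5},{"dx":0.0,"dy":0.0,"dz":-4.0,"wx":0.0,"wy":0.0,"wz":0.0,"grip":7.5},{"dx":0.0,"dy":0.0,"dz":-8.0,"wx":0.0,"wy":0.0,"wz":0.0,"grip":7.5},{"dx":-4.2,"dy":-4.0,"dz":-10.5,"wx":0.0,"wy":0.0,"wz":0.0,"grip":4.0},{"dx":-8.3,"dy":-7.9,"dz":-10.5,"wx":0.0,"wy":0.0,"wz":0.0,"grip":4.0},{"dx":-8.3,"dy":-7.9,"dz":-10.5,"wx":0.0,"wy":0.0,"wz":0.0,"grip":4.0},{"dx":-8.3,"dy":-7.9,"dz":-10.5,"wx":0.0,"wy":0.0,"wz":0.0,"grip":4.0},{"dx":-8.3,"dy":-7.9,"dz":-10.5,"wx":0.0,"wy":0.0,"wz":0.0,"grip":4.0}])

```text
clock: 46.95
eef_pos: [0.5153, 0.0296, 0.1495]
tool_rot: [0.76, 0.65, 0.001, 0.0]
ft_force: [0.9, 0.1, 0.0]
grip_width: 0.0401
grasp_force: 0.0
```

```bash
cat >> h.py <<'E'
def both(n,d):
    W=world(n,d); W=R.from_euler("z",-YAW,degrees=True).apply((W-np.append(O,0)).reshape(-1,3)).reshape(W.shape)
    m=(abs(W[...,0])<.022)&(W[...,1]<.2)&(W[...,1]>-.05)&(W[...,2]>.070)&(W[...,2]<.082); y=W[m][:,1]
    print(n,m.sum(),"ends",np.percentile(y,[1,99]).round(4),"len",np.ptp(np.percentile(y,[1,99])).round(4),"gap zone n(77-85mm)",np.histogram(y,np.arange(.074,.092,.002))[0])
E
python3 - <<'E'
from h import *
for n,i in (("side",11),("side",13),("side",17),("top",16)): both(n,load(n,i)[1])
indock()
for n in ("side","top"):
    p,d=grab(n,n+"18.png"); both(n,d); packtop(n,d,p,.081,.2);packtop(n,d,p,-.02,.0795)
E
```

```text
side 799 ends [0.0108 0.154 ] len 0.1433 gap zone n(77-85mm) [ 9 13  2  0  0  3 10 14]
side 1048 ends [0.0106 0.1512] len 0.1406 gap zone n(77-85mm) [21 25  5  3  7 10 19 13]
side 1033 ends [0.0155 0.152 ] len 0.1365 gap zone n(77-85mm) [13 16 27 14  7 11 11 22]
top 730 ends [0.0136 0.1511] len 0.1375 gap zone n(77-85mm) [11 10 11 10  7 10  9 10]
t 46.95 dock mm [-77.8 -39.8 149.5] yaw err deg -0.09 tilt z [ 0.002  0.    -1.   ] Fdock [0.8 0.2 0. ] w 0.0401 gf 0.0
side 1057 ends [0.0105 0.1517] len 0.1411 gap zone n(77-85mm) [26 23  0  0  6  9 18 11]
side 720 x,y ext [[-0.0274, 0.0852], [0.0242, 0.1519]] z 0.07601265230198373
(array([-0.0011,  0.1249]), array([0.0859, 0.0546]), 88.79)
side 640 x,y ext [[-0.0266, 0.0107], [0.025, 0.0767]] z 0.07603698979885237
(array([0.0001, 0.0425]), array([0.0707, 0.0562]), 89.12)
top 492 ends [0.0502 0.1509] len 0.1007 gap zone n(77-85mm) [11  2  0  2  5  8 10 13]
top 462 x,y ext [[-0.0261, 0.0841], [0.0251, 0.1509]] z 0.07413104888079147
(array([-0.0008,  0.1231]), array([0.0837, 0.056 ]), 87.75)
top 164 x,y ext [[-0.0255, 0.0477], [0.0248, 0.0764]] z 0.0747921467979159
(array([-0.0007,  0.0649]), array([0.0543, 0.0304]), 7.94)
```

Call:
arm_command(increments=[{"dx":0.1,"dy":-0.1,"dz":5.0,"wx":0.0,"wy":0.0,"wz":0.0,"grip":4.0},{"dx":0.1,"dy":-0.1,"dz":8.5,"wx":0.0,"wy":0.0,"wz":0.0,"grip":4.0},{"dx":0.1,"dy":-0.1,"dz":9.5,"wx":0.0,"wy":0.0,"wz":0.0,"grip":4.0},{"dx":0.1,"dy":-0.1,"dz":9.5,"wx":0.0,"wy":0.0,"wz":0.0,"grip":4.0},{"dx":0.1,"dy":-0.1,"dz":9.5,"wx":0.0,"wy":0.0,"wz":0.0,"grip":1.0},{"dx":0.1,"dy":-0.1,"dz":9.5,"wx":0.0,"wy":0.0,"wz":0.0,"grip":1.0},{"dx":0.1,"dy":-0.1,"dz":9.5,"wx":0.0,"wy":0.0,"wz":0.0,"grip":1.0},{"dx":0.1,"dy":-0.1,"dz":9.5,"wx":0.0,"wy":0.0,"wz":0.0,"grip":1.0}])

```text
clock: 47.85
eef_pos: [0.5157, 0.0313, 0.0559]
tool_rot: [0.76, 0.65, 0.002, 0.001]
ft_force: [0.9, 2.1, 5.5]
grip_width: 0.0135
grasp_force: 58.9
```

Run:
```python
from h import *
o=monitor.get_obs(); e=o["eef_pos"][:2]-PV; r=np.hypot(*e); a0=np.degrees(np.arctan2(e[1],e[0])); print("r,a",r,a0)
y0=np.degrees(np.arctan2(*R.from_quat(o["tool_rot"]).as_matrix()[[1,0],0]))
r=.0403
rows(*[(PV[0]+r*np.cos(np.radians(a0+s)),PV[1]+r*np.sin(np.radians(a0+s)),o["eef_pos"][2],y0+s) for s in (0,8,16,24,32,40,48,56,64,72,80,85)])
both("side",grab("side","side19.png")[1])
```

```text
r,a 0.04103073317937255 84.89386703243983
t 47.85 at [0.5157 0.0313 0.0559] yaw 81.13 F [0.9 2.1 5.5] w 0.0135
{'dx': -0.07, 'dy': 0.0, 'dz': -0.0} [0.004, -0.002, -0.0]
{'dx': -0.15, 'dy': -0.55, 'dz': -0.0} [0.004, -0.002, -0.14]
{'dx': -0.3, 'dy': -1.09, 'dz': -0.0} [0.004, -0.001, -0.279]
{'dx': -0.53, 'dy': -1.61, 'dz': -0.01} [0.004, -0.001, -0.419]
{'dx': -0.82, 'dy': -2.09, 'dz': -0.01} [0.004, -0.001, -0.559]
{'dx': -1.18, 'dy': -2.52, 'dz': -0.01} [0.005, -0.0, -0.698]
{'dx': -1.6, 'dy': -2.9, 'dz': -0.01} [0.005, -0.0, -0.838]
{'dx': -2.06, 'dy': -3.21, 'dz': -0.02} [0.005, 0.0, -0.977]
{'dx': -2.57, 'dy': -3.46, 'dz': -0.02} [0.005, 0.001, -1.117]
{'dx': -3.1, 'dy': -3.64, 'dz': -0.02} [0.005, 0.001, -1.257]
{'dx': -3.66, 'dy': -3.74, 'dz': -0.02} [0.005, 0.001, -1.396]
{'dx': -4.01, 'dy': -3.76, 'dz': -0.02} [0.005, 0.002, -1.484]
side 1063 ends [0.0098 0.1519] len 0.1421 gap zone n(77-85mm) [15 31  1  1  7 10 13 15]
```

Call:
arm_command(increments=[{"dx":-0.15,"dy":-0.55,"dz":-0.1,"wx":0.0,"wy":0.0,"wz":-0.14,"grip":1.0},{"dx":-0.3,"dy":-1.09,"dz":-0.1,"wx":0.0,"wy":0.0,"wz":-0.28,"grip":1.0},{"dx":-0.53,"dy":-1.61,"dz":-0.1,"wx":0.0,"wy":0.0,"wz":-0.42,"grip":1.0},{"dx":-0.82,"dy":-2.09,"dz":-0.1,"wx":0.0,"wy":0.0,"wz":-0.56,"grip":1.0},{"dx":-1.18,"dy":-2.52,"dz":-0.1,"wx":0.0,"wy":0.0,"wz":-0.7,"grip":1.0},{"dx":-1.6,"dy":-2.9,"dz":-0.1,"wx":0.0,"wy":0.0,"wz":-0.84,"grip":1.0},{"dx":-2.06,"dy":-3.21,"dz":-0.1,"wx":0.0,"wy":0.0,"wz":-0.98,"grip":1.0},{"dx":-2.57,"dy":-3.46,"dz":-0.1,"wx":0.0,"wy":0.0,"wz":-1.12,"grip":1.0},{"dx":-3.1,"dy":-3.64,"dz":-0.1,"wx":0.0,"wy":0.0,"wz":-1.26,"grip":1.0},{"dx":-3.66,"dy":-3.74,"dz":-0.1,"wx":0.0,"wy":0.0,"wz":-1.4,"grip":1.0}])

```text
clock: 48.9
eef_pos: [0.4726, -0.0002, 0.0559]
tool_rot: [0.16, 0.987, -0.0, 0.002]
ft_force: [2.4, -1.1, 0.9]
grip_width: 0.0136
grasp_force: 58.9
```

Call:
arm_command(increments=[{"dx":-0.05,"dy":-0.35,"dz":0.0,"wx":0.0,"wy":0.0,"wz":-0.09,"grip":1.0},{"dx":-0.05,"dy":-0.35,"dz":0.0,"wx":0.0,"wy":0.0,"wz":-0.09,"grip":1.0},{"dx":-0.05,"dy":-0.35,"dz":0.0,"wx":0.0,"wy":0.0,"wz":-0.09,"grip":1.0}])

```text
clock: 49.2
eef_pos: [0.4719, -0.0039, 0.0559]
tool_rot: [0.119, 0.993, -0.001, 0.001]
ft_force: [1.9, -3.1, 4.3]
grip_width: 0.0135
grasp_force: 59.3
```

Run:
```python
from h import *
o=monitor.get_obs(); e=o["eef_pos"][:2]-PV; print(np.hypot(*e),"joint est",np.radians(np.degrees(np.arctan2(e[1],e[0]))-81.17)); indock()
for n in ("side","top"): both(n,grab(n,n+"20.png")[1])
```

```text
0.040565339507387284 joint est 1.5848690500213907
t 49.2 dock mm [-115.6  -79.6   55.9] yaw err deg 85.17 tilt z [ 0.003 -0.002 -1.   ] Fdock [ 2.3 -2.7  4.3] w 0.0135 gf 59.32212173938751
side 1048 ends [0.0101 0.1515] len 0.1413 gap zone n(77-85mm) [22 15  5  2  8  4 17 14]
top 719 ends [0.0092 0.1507] len 0.1414 gap zone n(77-85mm) [11  4  0  2  9 11  7 11]
```

Call:
arm_command(increments=[{"dx":0.0,"dy":0.0,"dz":0.0,"wx":0.0,"wy":0.0,"wz":0.0,"grip":3.0},{"dx":0.0,"dy":0.0,"dz":0.0,"wx":0.0,"wy":0.0,"wz":0.0,"grip":3.5},{"dx":0.0,"dy":0.0,"dz":0.0,"wx":0.0,"wy":0.0,"wz":0.0,"grip":3.5},{"dx":0.0,"dy":0.0,"dz":-4.0,"wx":0.0,"wy":0.0,"wz":0.0,"grip":3.5},{"dx":0.0,"dy":0.0,"dz":-8.0,"wx":0.0,"wy":0.0,"wz":0.0,"grip":0.0},{"dx":-0.2,"dy":4.0,"dz":-8.0,"wx":0.0,"wy":0.0,"wz":0.0,"grip":0.0},{"dx":-0.5,"dy":8.0,"dz":-8.0,"wx":0.0,"wy":0.0,"wz":0.0,"grip":0.0},{"dx":-0.7,"dy":12.0,"dz":-7.0,"wx":0.0,"wy":0.0,"wz":0.0,"grip":0.0},{"dx":-0.9,"dy":15.5,"dz":-4.0,"wx":0.0,"wy":0.0,"wz":0.0,"grip":0.0},{"dx":-0.9,"dy":16.6,"dz":-3.0,"wx":0.0,"wy":0.0,"wz":0.0,"grip":0.0}])

```text
clock: 50.3
eef_pos: [0.5169, 0.1591, 0.0822]
tool_rot: [0.116, 0.993, -0.0, -0.002]
ft_force: [-0.5, -1.4, 0.0]
grip_width: -0.0001
grasp_force: 0.0
```

Call:
arm_command(increments=[{"dx":0.0,"dy":0.0,"dz":0.0,"wx":0.0,"wy":0.0,"wz":0.0,"grip":0.0},{"dx":0.0,"dy":0.0,"dz":0.0,"wx":0.0,"wy":0.0,"wz":0.0,"grip":0.0},{"dx":0.0,"dy":0.0,"dz":0.0,"wx":0.0,"wy":0.0,"wz":0.0,"grip":0.0},{"dx":0.0,"dy":0.0,"dz":0.0,"wx":0.0,"wy":0.0,"wz":0.0,"grip":0.0}])

```text
clock: 50.7
eef_pos: [0.5187, 0.1552, 0.0862]
tool_rot: [0.119, 0.993, 0.0, 0.001]
ft_force: [-0.1, -0.0, -0.5]
grip_width: -0.0003
grasp_force: 0.0
```

Run:
```python
from h import *
for n in ("side","top"):
    d=grab(n,n+"21.png")[1]; both(n,d)
    W=world(n,d); m=(np.hypot(W[...,0]-PV[0],W[...,1]-PV[1])<.055)&(W[...,2]>.062)&(W[...,2]<.078)&(W[...,0]<.5)
    if m.sum()>20: k=np.array(rect(W[m][:,:2])[0]); e=k-PV; a=np.degrees(np.arctan2(e[1],e[0])); print(m.sum(),k,np.hypot(*e),"joint",np.radians(a-81.17))
rows((*dk(-.092,.085),.045,166.2),(*dk(-.092,.085),.03,166.2))
```

```text
side 845 ends [0.0151 0.1522] len 0.1371 gap zone n(77-85mm) [25 24  0  0  8 10 12 18]
56 [ 0.4728 -0.0027] 0.03985537222020875 joint 1.552155402691067
top 384 ends [0.0087 0.0919] len 0.0832 gap zone n(77-85mm) [10  4  0  0  6  8  5  2]
27 [ 0.4733 -0.0039] 0.039171880980070996 joint 1.5801431726779218
t 50.8 at [0.5187 0.1554 0.086 ] yaw 166.4 F [-0.2 -0.   0. ] w -0.0001
{'dx': -0.17, 'dy': 0.01, 'dz': 4.1} [0.001, 0.001, 0.003]
{'dx': -0.17, 'dy': 0.01, 'dz': 5.6} [0.001, 0.001, 0.003]
```

Call:
arm_command(increments=[{"dx":-0.15,"dy":0.0,"dz":2.5,"wx":0.0,"wy":0.0,"wz":0.0,"grip":0.0},{"dx":-0.15,"dy":0.0,"dz":4.2,"wx":0.0,"wy":0.0,"wz":0.0,"grip":0.0},{"dx":-0.15,"dy":0.0,"dz":5.0,"wx":0.0,"wy":0.0,"wz":0.0,"grip":0.0},{"dx":-0.15,"dy":0.0,"dz":5.4,"wx":0.0,"wy":0.0,"wz":0.0,"grip":0.0},{"dx":-0.15,"dy":0.0,"dz":5.7,"wx":0.0,"wy":0.0,"wz":0.0,"grip":0.0},{"dx":-0.15,"dy":0.0,"dz":5.7,"wx":0.0,"wy":0.0,"wz":0.0,"grip":0.0},{"dx":-0.15,"dy":0.0,"dz":5.7,"wx":0.0,"wy":0.0,"wz":0.0,"grip":0.0}])

```text
clock: 51.5
eef_pos: [0.5189, 0.1551, 0.0309]
tool_rot: [0.118, 0.993, -0.0, -0.0]
ft_force: [-7.2, -3.5, 16.3]
grip_width: 0.0004
grasp_force: 8.3
```

Call:
arm_command(increments=[{"dx":0.0,"dy":0.0,"dz":0.1,"wx":0.0,"wy":0.0,"wz":0.0,"grip":0.0},{"dx":0.0,"dy":0.0,"dz":0.1,"wx":0.0,"wy":0.0,"wz":0.0,"grip":0.0}])

```text
clock: 51.7
eef_pos: [0.519, 0.1551, 0.0308]
tool_rot: [0.118, 0.993, -0.0, 0.0]
ft_force: [-10.3, -3.5, 22.2]
grip_width: 0.0001
grasp_force: 11.2
```

Call:
arm_command(increments=[{"dx":0.0,"dy":0.0,"dz":-3.0,"wx":0.0,"wy":0.0,"wz":0.0,"grip":0.0},{"dx":0.0,"dy":0.0,"dz":-8.0,"wx":0.0,"wy":0.0,"wz":0.0,"grip":0.0},{"dx":4.0,"dy":2.0,"dz":-12.0,"wx":0.0,"wy":0.0,"wz":0.0,"grip":0.0},{"dx":8.0,"dy":5.0,"dz":-14.0,"wx":0.0,"wy":0.0,"wz":0.0,"grip":0.0},{"dx":12.0,"dy":8.0,"dz":-14.0,"wx":0.0,"wy":0.0,"wz":0.0,"grip":0.0},{"dx":15.0,"dy":11.0,"dz":-14.0,"wx":0.0,"wy":0.0,"wz":0.0,"grip":0.0},{"dx":15.0,"dy":11.0,"dz":-14.0,"wx":0.0,"wy":0.0,"wz":0.0,"grip":0.0}])

```text
clock: 52.4
eef_pos: [0.3972, 0.3022, 0.1688]
tool_rot: [0.114, 0.993, 0.002, 0.001]
ft_force: [0.4, -0.3, 0.1]
grip_width: -0.0001
grasp_force: 0.0
```

Run:
```python
from h import *
for n in ("side","top"):
    p,d=grab(n,n+"22.png"); both(n,d); packs(n,d,p)
    W=world(n,d); m=(np.hypot(W[...,0]-PV[0],W[...,1]-PV[1])<.055)&(W[...,2]>.062)&(W[...,2]<.078)&(W[...,0]<.5)
    if m.sum()>20: k=np.array(rect(W[m][:,:2])[0]); e=k-PV; a=np.degrees(np.arctan2(e[1],e[0])); print(m.sum(),k,"joint",np.radians(a-81.17))
rows()
```

```text
side 1059 ends [0.0103 0.1519] len 0.1416 gap zone n(77-85mm) [22 29  1  2  5 14 14 15]
  side [401. 156.] 531 (array([ 0.5095, -0.3804]), array([0.0388, 0.0578]), 89.0) ztop 0.0813
  side [420. 218.] 180 (array([ 0.3747, -0.149 ]), array([0.0461, 0.0335]), 27.51) ztop 0.0618
  side [261. 268.] 2485 (array([0.6091, 0.1368]), array([0.1449, 0.0542]), 81.38) ztop 0.0761
53 [ 0.4732 -0.0035] joint 1.5704459430450495
top 715 ends [0.0098 0.1507] len 0.1409 gap zone n(77-85mm) [11  3  0  1 10  9  9 11]
  top [388. 168.] 172 (array([ 0.707 , -0.1954]), array([0.03  , 0.0437]), 32.15) ztop 0.0618
  top [434. 169.] 198 (array([ 0.7041, -0.321 ]), array([0.045 , 0.0353]), 54.88) ztop 0.0619
  top [267. 204.] 1306 (array([0.6097, 0.1356]), array([0.1434, 0.0542]), 81.61) ztop 0.0753
  top [459. 238.] 385 (array([ 0.5105, -0.3825]), array([0.0339, 0.0577]), 88.64) ztop 0.0809
  top [374. 288.] 211 (array([ 0.3748, -0.1486]), array([0.0448, 0.0331]), 28.94) ztop 0.0611
27 [ 0.4722 -0.0049] joint 1.6087579331126152
t 52.5 at [0.3991 0.2992 0.1679] yaw 166.69 F [ 0.9 -1.   0.2] w -0.0003
```

View pics/side22.png

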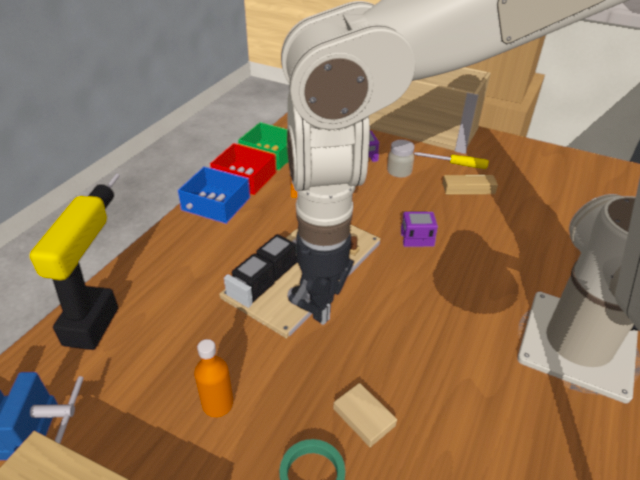

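The packs sit at (245,275) and (275,250) with a 4 mm gap and a joint length of 144 mm. The turnbutton is closed at about 1.57 rad, the glue bottle and jar are standing, and the arm is clear. I'm handing in.

```bash
python3 -c "
from workcell import job
print(job.job_done())"
```

```text
the job is handed in; nothing more can be done
None
```

I handed the job in at about 52 s with no verdict returned. Both packs found on the bench are on the rail in place0 and place1 (seating judged from camera spacing and push forces, detents not read directly), the turnbutton is closed at about 1.57 rad, the start button was pressed down and released, and the glue bottle and screw jar were left standing. Pack 1 was found shifted about 3.5 mm out of its detent after the first closing, so I reopened the turnbutton, reseated it and closed again before pressing start.

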